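# Clear the panel and set its mark under the drill

### The job

The white panel is to be drilled at its marked cross, but chisels and wood offcuts are lying on it and on the bench in its way. First clear them all, putting the chisels in the shallow steel tray and the wood offcuts in the deeper plywood crate; only when all are put away, slide the panel by its wooden pull until the centre of the cross is straight below the tip of the drill bit, and leave it lying flat on the bench there. Do not knock the drill, and leave the tape measure, the yellow tub and the hammer where they are.

Things in the scene. Friction and masses are not known exactly. Their poses are not given: they have to be found in the camera images.
- panel: White laminated furniture panel lying flat on the bench, 320 (x) x 240 (y) x 18 mm thick, about 0.8 kg, free to slide. Origin: centre of its underside; x runs along its length, from the end with the wooden pull to the end with the marked cross; z up.
- panel_cross (a point): Centre of the dark diagonal cross marked on the panel's top face, at (125, -30, 18) mm in the panel's frame. It may be partly hidden by things lying on the panel.
- panel_pull (a point): Centre of the top of the wooden pull (bar handle) fixed on the panel, at (-110, 0, 58) mm in the panel's frame: a solid bar 80 mm long (panel x) x 26 mm wide (panel y), standing 40 mm above the panel's top face.
- drill: Grey bench drill stand, fixed, bit pointing down. Origin: on the bench directly below the bit. Bit 8 mm across; chuck 40 mm across from 75 mm above the bench; grey head 110 mm wide from 210 mm up; column and base plate to the left (its +y side, the base plate starting 125 mm from the bit's axis).
- drill_tip (a point): Lowest point of the drill bit, 32 mm above the bench: 14 mm above the top of the panel, lower than the things that lie on the panel.
- tray: Shallow steel tray for the chisels, fixed, open on top, outside 150 (x) x 180 (y) x 35 mm high, walls and floor 5 mm. Origin: centre of its underside. Stands side by side with the crate; which one is nearer the robot varies.
- crate: Deeper plywood crate for the offcuts, fixed, open on top, outside 150 (x) x 180 (y) x 65 mm high, walls and floor 5 mm. Origin: centre of its underside.
- chisel1: Butt chisel, 105 mm long, lying along its x axis: wooden handle 65 x 26 x 22 mm high (x -52 to +12 mm), then a steel blade 40 x 20 x 5 mm to x = +52 mm at mid height. Origin: underside, middle of the overall length; grip the handle at x = -15 mm. 80 g. Starts either on the panel or on the bench between panel and drill; may be absent in some runs.
- chisel2: Butt chisel, 105 mm long, lying along its x axis: wooden handle 65 x 26 x 22 mm high (x -52 to +12 mm), then a steel blade 40 x 20 x 5 mm to x = +52 mm at mid height. Origin: underside, middle of the overall length; grip the handle at x = -15 mm. 80 g. Starts either on the panel or on the bench between panel and drill; may be absent in some runs.
- chisel3: Butt chisel, 105 mm long, lying along its x axis: wooden handle 65 x 26 x 22 mm high (x -52 to +12 mm), then a steel blade 40 x 20 x 5 mm to x = +52 mm at mid height. Origin: underside, middle of the overall length; grip the handle at x = -15 mm. 80 g. Starts either on the panel or on the bench between panel and drill; may be absent in some runs.
- offcut1: Offcut of square batten, 85 x 30 x 28 mm high, dark wood. Lying flat, 50 g. Origin: centre of its underside, long axis x. Starts either on the panel or on the bench between panel and drill; may be absent in some runs.
- offcut2: Light wood offcut with a half-lap end, 95 x 34 mm: 24 mm high for x from -47 to +12 mm, 12 mm high beyond; grip it at x = -15 mm. Lying flat, 50 g. Origin: centre of its underside, long axis x. Starts either on the panel or on the bench between panel and drill; may be absent in some runs.
- offcut3: Light wood offcut block, 75 x 40 x 25 mm high, with a dark knot on its top. Lying flat, 50 g. Origin: centre of its underside, long axis x. Starts either on the panel or on the bench between panel and drill; may be absent in some runs.
- offcut4: Light wood offcut of strip, 90 x 28 x 20 mm high, with two shallow dark grooves along its top. Lying flat, 50 g. Origin: centre of its underside, long axis x. Starts either on the panel or on the bench between panel and drill; may be absent in some runs.
- tape: Bystander: red tape measure, 72 x 72 x 38 mm. Origin: centre of its underside.
- tub: Bystander: yellow plastic tub, 80 x 140 x 60 mm. Origin: centre of its underside.
- hammer: Bystander: hammer lying on the far side of the bench, about 300 mm long. Origin: underside.
There are look-alikes about, which are no part of the job. What is shaped like the chisel1 but purple or turquoise is not meant.

How it is judged:
On the way, in this order (a step that is already met when the one before it is completed fails the run):
1. every chisel is in the tray and every offcut in the crate (x of chisel1 in the frame of tray between -0.072 and 0.072 m and y of chisel1 in the frame of tray between -0.087 and 0.087 m and z of chisel1 in the frame of tray between -0.01 and 0.06 m and x of chisel2 in the frame of tray between -0.072 and 0.072 m and y of chisel2 in the frame of tray between -0.087 and 0.087 m and z of chisel2 in the frame of tray between -0.01 and 0.06 m and x of chisel3 in the frame of tray between -0.072 and 0.072 m and y of chisel3 in the frame of tray between -0.087 and 0.087 m and z of chisel3 in the frame of tray between -0.01 and 0.06 m and x of offcut1 in the frame of crate between -0.072 and 0.072 m and y of offcut1 in the frame of crate between -0.087 and 0.087 m and z of offcut1 in the frame of crate between -0.01 and 0.06 m and x of offcut2 in the frame of crate between -0.072 and 0.072 m and y of offcut2 in the frame of crate between -0.087 and 0.087 m and z of offcut2 in the frame of crate between -0.01 and 0.06 m and x of offcut3 in the frame of crate between -0.072 and 0.072 m and y of offcut3 in the frame of crate between -0.087 and 0.087 m and z of offcut3 in the frame of crate between -0.01 and 0.06 m and x of offcut4 in the frame of crate between -0.072 and 0.072 m and y of offcut4 in the frame of crate between -0.087 and 0.087 m and z of offcut4 in the frame of crate between -0.01 and 0.06 m), for 0.2 s.
2. after that, the cross is brought under the bit, within 5 mm, the panel flat on the bench (horizontal distance between panel_cross and drill_tip below 0.005 m and angle between panel's own z axis and vertical below 0.04 rad and height (world z) of panel below 0.004 m), for 0.2 s.
At the end, for the whole second after the job is handed in: Every chisel present lies within the tray's walls and every offcut within the crate's, the cross is within 5 mm horizontally of the bit's tip, the panel lies flat on the bench, and all are at rest (all of step 1 and all of step 2 and linear speed of each of chisel1, chisel2, chisel3, offcut1, offcut2, offcut3, offcut4, panel below 0.02 m/s); the robot touches nothing.
It fails at once if the tape measure, the tub or the hammer is moved by more than 30 mm (distance of any of tape, tub, hammer from where it was at the start of the episode above 0.03 m).
It fails at once if the drill is struck or pressed with more than 15 N by the robot or the panel (contact force between any of the arm, the fingers, panel and drill above 15 N).
Of chisel1, chisel2, chisel3, offcut1, offcut2, offcut3, offcut4 only 5 to 7 are there at a start; the rules pass over those that are not, and their reading is None.
At some moment in a run one of chisel1, chisel2, chisel3, offcut1, offcut2, offcut3, offcut4, panel may be knocked a few centimetres aside while the robot is not near it.
Once in a run the grip may slacken for a moment while it holds something.
It also fails if it takes over 210 s, if anything falls off the work surface, if the arm or the gripper's body presses on something with over 40 N, if the wrist force passes 120 N, or if a joint passes its speed limit or range.

### The arm

A 6-joint arm with a two-finger parallel gripper is mounted at the origin on the work surface. World frame = base frame: x ahead of the robot, y to its left, z up, the work surface at z = 0. Lengths are in m, angles in rad, forces in N, time in s.
With the tool pointing down it reaches from about 0.35 to 0.975 m from the base axis. Payload 4.9 kg.
Tool frame: the origin (TCP) lies on the front face of the gripper's body, between the roots of the fingers; the fingertips stand 73 mm ahead of it and the grasp point (between the pads) lies 54 mm ahead of it (tip_extent is the distance from the TCP to the fingertips, in m); y points along the fingers, x is the direction in which the jaws open and shut, and the axes are right-handed (so a half turn about y gives the same grasp; the last joint's range is limited). The gripper opens to 85 mm and grips with 20 to 120 N. Pads are 22 mm wide; open, the fingers measure 114 mm over their backs; the gripper's body (76 mm by 85 mm) begins 54 mm behind the grasp point. The pads swing forward as they close: fully open they stand 13 mm farther back than shut.
Start: joints at [1.17, 0.053, 1.613, -0, 1.476, -0.119], TCP at [0.174, 0.6, 0.304] pointing down, gripper open.
Joint ranges: [-3.01, 3.01], [-1.01, 2.22], [0.06, 2.58], [-1.02, 4.17], [0.09, 2.62], [-3.14, 3.14]. Speed limits (rad/s): [2.57, 2.57, 3.14, 3.14, 3.14, 3.14].

### API

Orientations are given as a unit quaternion [w, x, y, z].
In Python, from plant import state, grab_frame, camera_info, job_done, tip_extent gives the robot as it stands.
- The arm moves only by the tool carry_out, never from a script. Its argument "rows" is a list that holds one entry, the list of rows, each a list of 7 numbers: the turn, a rotation vector about the world's x, y, z as a fraction of full scale, then the shift along the world's x, y, z as a fraction of full scale, then the finger opening in mm, from 0 to 85.4. A call has 1 to 5 rows; each row shifts and turns the commanded pose from where the row before left it; what a row does not reach is not made up. Full scale, the value 1, is 40 mm for a shift and 4 degrees for a turn. A row lasts 1/10 s, in which the tool goes at most 50 mm and 8.59 degrees, less where a joint would pass 70% of its speed; a pose out of reach is approached as far as the arm can. A call with a number of a shift or a turn outside -1 to 1 is refused whole. A call with a gripper value outside its range is refused whole. The fingers move at their own pace and stop on an object; the grip force is fixed at half the most. Time passes only in rows, so rows that do not move let the fingers close. It gives the time, the measured TCP pose, the force and the opening at its end, in the units of the state.
- state(): the state, without advancing time (a new reading comes with each control period).
- grab_frame(name): name is "scene" or "top" or "wrist"; returns the picture (480x640x3 uint8, blue, green, red); there is no depth.
- camera_info(name): a dict with "intrinsics" (3x3 intrinsics, pixels), "xyz" and "rotation" of the camera in the world; the wrist camera has in their place "tool_from_camera" (4x4, takes a point from camera to tool coordinates, whose origin is the TCP and whose axes are the tool frame's). Camera axes: x right, y down, z forward; pixel columns grow to the right and rows downward; lengths in m; the calibration is good to about 2 mm. A picture is of the moment at which its call begins: read the wrist's pose just before it. camera_info takes no time and is no camera call.
- job_done(): hands the job in, once; it reports no verdict.
The state is a dict: "time": time; "joint_pos": joint angles; "joint_vel": joint speeds; "joint_efforts": joint torques, N m; "tool_pos": TCP position; "tool_rot": TCP orientation; "contact_force": force on the tool from outside, world axes, zero at the start; "ft_torque": the same for the moment, N m; "gripper_width": opening from 0.0 (shut) to 1.0 (fully open).
Only numpy, scipy, OpenCV 4.12 (cv2) and the standard library are available. Lean on these libraries where they do the work, as an engineer would, in place of code of your own. Each camera call takes 0.05 s, during which the arm holds its last target.

## Working session

There is one attempt and no reset: what is moved stays moved. The work goes in short steps, Python scripts to look and compute and a tool call to move; the robot and the scene stay as the last step left them, time stands still between calls to the robot, and variables do not carry over. Pictures are saved under pics/ and viewed, and the job is handed in when it is done.

Besides the shell and the picture viewer there is one more tool, called after "Request:" as name(argument=value, ...) on one line, values as JSON. carry_out: Moves the arm, as the interface text tells. Shift numbers are shares of 40 mm and turn numbers shares of 4 degrees, none past 1 either way. Its arguments: {"type":"object","properties":{"rows":{"type":"array"}},"required":["rows"]}

```bash
ls; mkdir -p pics; python3 - <<'E'
from plant import *
import cv2
print(state())
for n in ("scene","top","wrist"):
    i=camera_info(n); print(n,i)
    cv2.imwrite(f"pics/{n}0.png",grab_frame(n))
print(tip_extent)
E
```

```text
pics
{'time': 0.0, 'joint_pos': array([ 1.16999062e+00,  5.33831907e-02,  1.61428858e+00,  7.79785888e-06,
        1.47598870e+00, -1.19008429e-01]), 'joint_vel': array([-0.00153044, -0.00035285,  0.0005049 ,  0.00022054,  0.00152039,
        0.00138014]), 'joint_efforts': array([ 8.08395816e-05, -3.93686843e+01, -3.70175350e+01, -1.16776023e-04,
        7.01686396e-03,  1.46847253e-05]), 'tool_pos': array([0.17362056, 0.59991288, 0.30264977]), 'tool_rot': array([-0.56489704,  0.56562577,  0.42419439, -0.42546203]), 'contact_force': array([-0.4944477 , -0.51749484, -0.31153064]), 'ft_torque': array([-0.01708345,  0.03328299, -0.02813488]), 'gripper_width': 1.001210242951889}
scene {'intrinsics': array([[542.03581602,   0.        , 320.91255814],
       [  0.        , 542.03581602, 240.42963814],
       [  0.        ,   0.        ,   1.        ]]), 'xyz': array([ 0.88144357, -0.53098685,  0.96543065]), 'rotation': array([-0.28574347,  0.90579865,  0.29747164, -0.09690257])}
top {'intrinsics': array([[592.11835907,   0.        , 314.62537034],
       [  0.        , 592.11835907, 237.01274569],
       [  0.        ,   0.        ,   1.        ]]), 'xyz': array([ 0.37779856, -0.03576123,  1.27412885]), 'rotation': array([-0.0482473 ,  0.70891742, -0.70207077,  0.04695664])}
wrist {'intrinsics': array([[337.39751241,   0.        , 314.06804517],
       [  0.        , 337.39751241, 234.88077549],
       [  0.        ,   0.        ,   1.        ]]), 'tool_from_camera': array([[ 9.99999910e-01,  4.13753977e-04, -8.95111842e-05,
         1.02449255e-04],
       [ 2.15090196e-04, -3.14488006e-01,  9.49261422e-01,
        -7.00863229e-02],
       [ 3.64610495e-04, -9.49261357e-01, -3.14488067e-01,
         8.04977615e-02],
       [ 0.00000000e+00,  0.00000000e+00,  0.00000000e+00,
         1.00000000e+00]])}
0.0726
```

View pictures.

View pics/scene0.png

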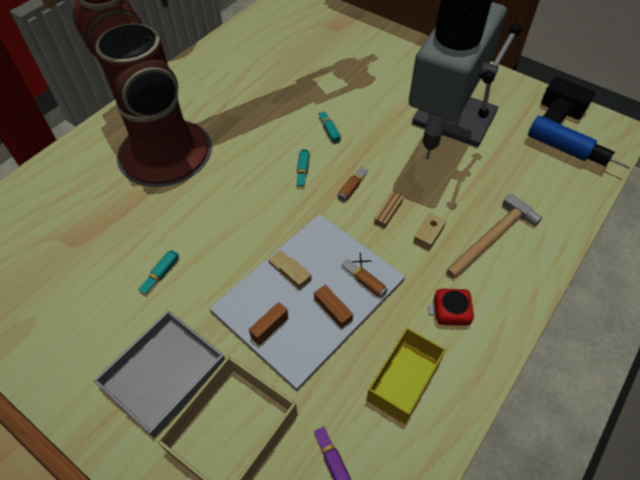

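View pics/top0.png

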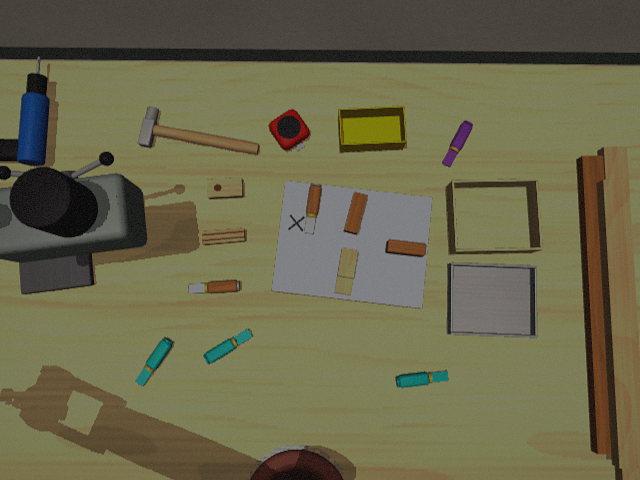

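View pics/wrist0.png

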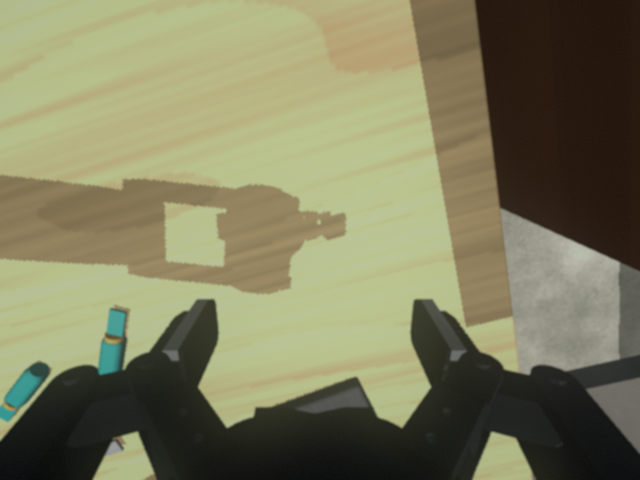

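```bash
cat > h.py <<'E'
import numpy as np, cv2
from plant import *
from scipy.spatial.transform import Rotation as R
def q2R(q): return R.from_quat([q[1],q[2],q[3],q[0]]).as_matrix()
def cam(n,s=None):
    i=camera_info(n); K=i["intrinsics"]
    if n=="wrist":
        s=s or state(); T=np.eye(4); T[:3,:3]=q2R(s["tool_rot"]); T[:3,3]=s["tool_pos"]
        M=T@i["tool_from_camera"]; return K,M[:3,:3],M[:3,3]
    return K,q2R(i["rotation"]),np.array(i["xyz"])
def ray(c,uv):
    K,Rm,t=c; uv=np.atleast_2d(uv).astype(float)
    d=np.c_[uv,np.ones(len(uv))]@np.linalg.inv(K).T@Rm.T
    return t,d
def onz(c,uv,z):
    t,d=ray(c,uv); return t+d*((z-t[2])/d[:,2])[:,None]
def proj(c,P):
    K,Rm,t=c; p=(np.atleast_2d(P)-t)@Rm@K.T; return p[:,:2]/p[:,2:]
def tri(cs,uvs):
    A=np.zeros((3,3));b=np.zeros(3)
    for c,uv in zip(cs,uvs):
        t,d=ray(c,uv); d=d[0]/np.linalg.norm(d[0]); M=np.eye(3)-np.outer(d,d); A+=M;b+=M@t
    return np.linalg.solve(A,b)
E
python3 - <<'E'
from h import *
for n in("top","scene"):
    c=cam(n); im=cv2.imread(f"pics/{n}0.png")
    print(n,c[1].round(2))
c=cam("top")
im=cv2.imread("pics/top0.png")
cv2.imwrite("pics/topz.png",cv2.resize(im[90:390,180:560],None,fx=2.1,fy=2.0,interpolation=cv2.INTER_CUBIC)[:600,:800])
im=cv2.imread("pics/scene0.png")
cv2.imwrite("pics/scz.png",cv2.resize(im[120:360,200:500],None,fx=2.5,fy=2.5,interpolation=cv2.INTER_CUBIC))
s=state();T=q2R(s["tool_rot"]);print(T.round(3))
for nm,uv in dict(traytl=(448,263),traytr=(537,265),traybr=(536,336),cratetl=(448,182),cratetr=(538,180),cratebr=(540,250),cratebl=(449,253)).items(): print(nm,onz(c,uv,.035 if 'tray' in nm else .065)[0].round(3))
for nm,uv in dict(p1=(287,181),p2=(432,197),p3=(422,308),p4=(273,291),cross=(296,223)).items(): print(nm,onz(c,uv,.018)[0].round(4))
E
```

```text
top [[ 0.01 -0.99  0.13]
 [-1.   -0.01  0.  ]
 [-0.   -0.13 -0.99]]
scene [[ 0.8   0.48 -0.35]
 [ 0.59 -0.66  0.46]
 [-0.01 -0.58 -0.82]]
[[ 0.278 -0.001 -0.961]
 [ 0.961 -0.001  0.278]
 [-0.002 -1.     0.   ]]
traytl [ 0.493 -0.313  0.035]
traytr [ 0.491 -0.5    0.035]
traybr [ 0.344 -0.492  0.035]
cratetl [ 0.66  -0.31   0.065]
cratetr [ 0.666 -0.498  0.065]
cratebr [ 0.519 -0.496  0.065]
cratebl [ 0.511 -0.309  0.065]
p1 [0.6701 0.0285 0.018 ]
p2 [ 0.6377 -0.2853  0.018 ]
p3 [ 0.3994 -0.2602  0.018 ]
p4 [0.432  0.0543 0.018 ]
cross [0.5781 0.0077 0.018 ]
```

View pics/topz.png

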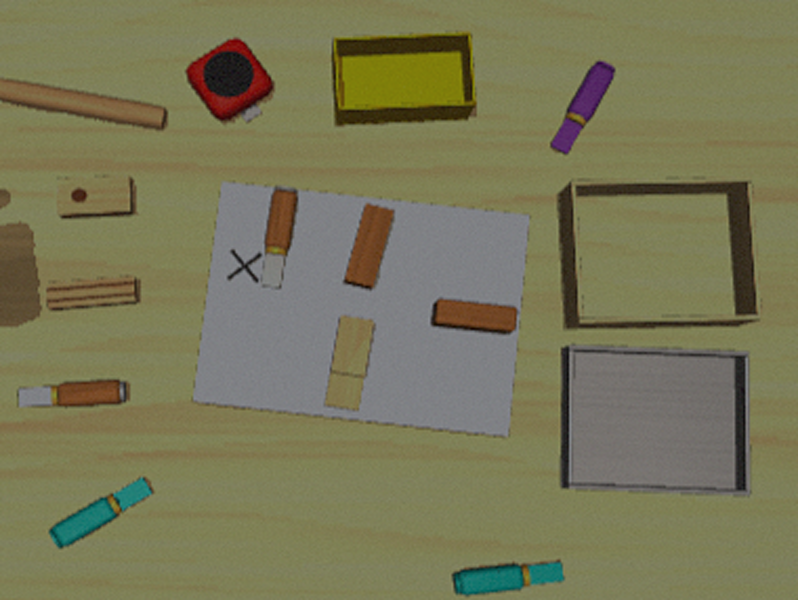

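View pics/scz.png

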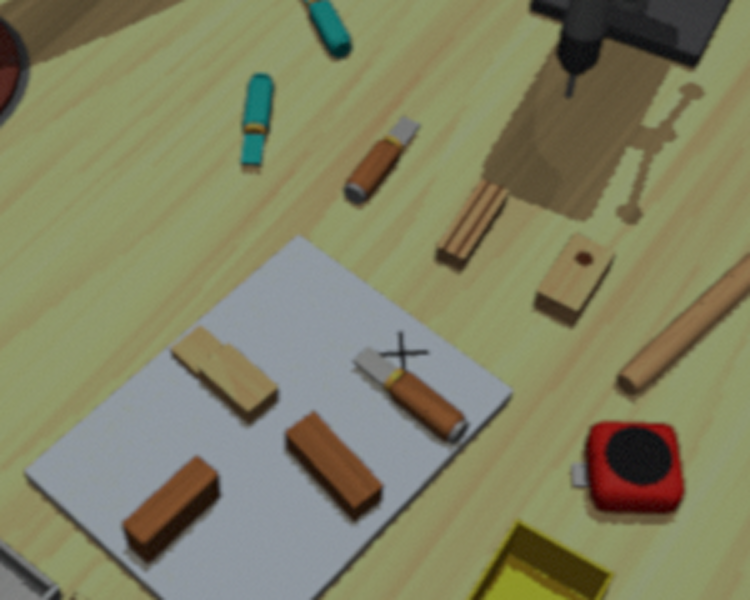

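```bash
cat >> h.py <<'E'
def ang(d): return np.degrees(np.arctan2(d[1],d[0]))
E
python3 - <<'E'
from h import *
c=cam("top"); sc=cam("scene")
z=lambda p:[(x/2.1+180,y/2+90) for x,y in p]
def rect(n,p,h):
    P=onz(c,z(p),h)[:,:2]; m=P.mean(0); r=cv2.minAreaRect((P*1000).astype(np.float32)); print(n,m.round(3),r[1],r[2],"scene",proj(sc,[*m,h]).round(0)); return P
rect("off1",[(365,205),(394,209),(371,288),(345,282)],.046)
P=rect("off2",[(341,316),(375,319),(360,409),(325,404)],.036)
d=(P[2]+P[3]-P[0]-P[1]); d/=np.linalg.norm(d); print(" grip",(P.mean(0)-.015*d).round(3),ang(d))
rect("off3",[(58,180),(131,176),(133,214),(60,215)],.025)
rect("off4",[(47,282),(136,278),(137,302),(48,308)],.020)
for n,a,b,h in(("chA",(286,190),(271,288),.018),("chB",(125,391),(18,397),0)):
    A=onz(c,z([a]),h+.018)[0,:2];B=onz(c,z([b]),h+.013)[0,:2]; L=np.linalg.norm(B-A);d=(B-A)/L
    print(n,"len",L.round(3),"grip",(A+d*.037).round(3),"ang",ang(d))
print("tip",onz(sc,(428,158),.032))
pull=onz(c,z([(441,300),(517,306),(514,328),(433,320)]),.058);print("pull",pull.mean(0))
E
```

```text
off1 [ 0.596 -0.118] (29.317764282226562, 87.74700164794922) 76.44251251220703 scene [[332. 302.]]
off2 [ 0.475 -0.101] (35.06541061401367, 96.23615264892578) 81.04059600830078 scene [[288. 267.]]
 grip [ 0.49  -0.103] 170.7483043013399
off3 [0.652 0.16 ] (41.85564041137695, 75.34912872314453) 3.9156672954559326 scene [[428. 228.]]
off4 [0.548 0.162] (28.094228744506836, 90.76839447021484) 4.0927958488464355 scene [[388. 207.]]
chA len 0.106 grip [ 0.621 -0.03 ] ang 172.33489963539975
chB len 0.109 grip [0.44  0.162] ang 93.7639370168284
tip [[0.54944036 0.33380467 0.032     ]]
pull [ 0.52417893 -0.22345923  0.058     ]
```

Request:
carry_out(rows=[[[0,0,0,0.5,-0.9,0,70],[0,0,0,0.5,-0.9,0,70],[0,0,0,0.5,-0.9,0,70],[0,0,0,0.5,-0.9,0,70],[0,0,0,0.5,-0.9,0,70]]])

```text
time: 0.65
tool_pos: [0.2741, 0.4188, 0.3035]
tool_rot: [-0.565, 0.565, 0.425, -0.425]
contact_force: [0.4, 0.3, -0.3]
gripper_width: 0.825
```

Request:
carry_out(rows=[[[0,0,0,0.5,-0.9,0,70],[0,0,0,0.5,-0.9,0,70],[0,0,0,0.5,-0.9,0,70],[0,0,0,0.5,-0.9,0,70],[0,0,0,0.5,-0.9,0,70]]])

```text
time: 1.15
tool_pos: [0.3741, 0.2388, 0.3037]
tool_rot: [-0.565, 0.565, 0.425, -0.425]
contact_force: [1.0, -0.2, 0.1]
gripper_width: 0.821
```

Request:
carry_out(rows=[[[0,0,0,0.5,-0.9,0,70],[0,0,0,0.5,-0.9,0,70],[0,0,0,0.5,-0.9,0,70],[0,0,0,0.5,-0.9,0,70],[0,0,0,0.5,-0.9,0,70]]])

```text
time: 1.65
tool_pos: [0.4742, 0.0587, 0.3037]
tool_rot: [0.565, -0.565, -0.425, 0.425]
contact_force: [0.3, -0.1, -0.3]
gripper_width: 0.822
```

Request:
carry_out(rows=[[[0,0,0,0.6,-0.9,-0.5,60],[0,0,0,0.6,-0.9,-0.5,60],[0,0,0,0.6,-0.9,-0.5,60],[0,0,0,0.6,-0.9,-0.5,60],[0,0,0,0.6,-0.9,-0.5,60]]])

```text
time: 2.15
tool_pos: [0.5943, -0.1213, 0.2027]
tool_rot: [0.566, -0.565, -0.425, 0.425]
contact_force: [1.0, -0.1, 0.2]
gripper_width: 0.704
```

```bash
python3 - <<'E'
from h import *
s=state(); im=grab_frame("wrist"); c=cam("wrist",s)
p=proj(c,[[.596,-.118,.046],[.621,-.03,.04],[.578,.0065,.018],[.524,-.2235,.058]]);print(p.round(0))
for q in p: cv2.circle(im,tuple(int(v) for v in q),3,(0,0,255),-1)
cv2.imwrite("pics/w1.png",im)
E
```

```text
[[319. 243.]
 [444. 240.]
 [473. 165.]
 [131. 191.]]
```

View pics/w1.png

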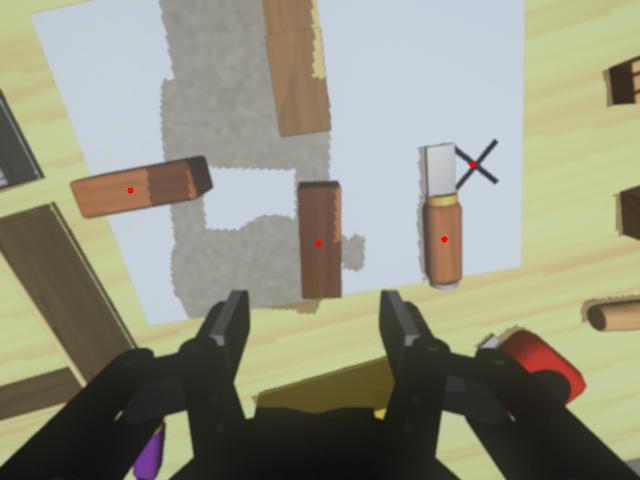

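Request:
carry_out(rows=[[[0,0,0,0.04,0.08,-0.9,60],[0,0,0,0,0,-0.9,60],[0,0,0,0,0,-0.9,60],[0,0,0,0,0,0,10],[0,0,0,0,0,0,10]]])

```text
time: 2.7
tool_pos: [0.595, -0.1163, 0.0956]
tool_rot: [0.566, -0.565, -0.424, 0.425]
contact_force: [1.3, -0.6, 0.4]
gripper_width: 0.374
```

Request:
carry_out(rows=[[[0,0,0,0,0,0,10],[0,0,0,0,0,0,10],[0,0,0,0,0,0.4,10],[0,0,0,0,0,0.8,10],[0,0,0,0,0,1,10]]])

```text
time: 3.2
tool_pos: [0.5946, -0.1162, 0.1852]
tool_rot: [0.566, -0.565, -0.424, 0.425]
contact_force: [1.1, -0.3, -1.4]
gripper_width: 0.343
```

Request:
carry_out(rows=[[[0,0,1,0,-1,0,10],[0,0,1,0,-1,0,10],[0,0,1,0,-1,0,10],[0,0,1,0,-1,0,10],[0,0,0,-0.1,-1,0,10]]])

```text
time: 3.7
tool_pos: [0.592, -0.3183, 0.1869]
tool_rot: [-0.499, 0.502, 0.5, -0.499]
contact_force: [0.1, 0.0, -0.3]
gripper_width: 0.342
```

Request:
carry_out(rows=[[[0,0,0,0,-1,0,10],[0,0,0,0,-0.3,-0.6,10],[0,0,0,0,0,-0.8,10],[0,0,0,0,0,-0.8,10],[0,0,0,0,0,0,10]]])

```text
time: 4.2
tool_pos: [0.5896, -0.3675, 0.0929]
tool_rot: [0.503, -0.499, -0.499, 0.5]
contact_force: [0.1, -0.2, -0.7]
gripper_width: 0.334
```

Request:
carry_out(rows=[[[0,0,0,0,0,0,50],[0,0,0,0,0,0,50],[0,0,0,0,0,0.5,50],[0,0,0,0,0,1,50],[0,0,0,0,0,1,60]]])

```text
time: 4.7
tool_pos: [0.5917, -0.3683, 0.1991]
tool_rot: [-0.5, 0.501, 0.5, -0.499]
contact_force: [0.4, -0.4, 0.5]
gripper_width: 0.704
```

```bash
cat >> h.py <<'E'
def snap(n,f,box=None,k=1):
    im=grab_frame(n)
    if box: im=im[box[1]:box[3],box[0]:box[2]]
    cv2.imwrite("pics/"+f,cv2.resize(im,None,fx=k,fy=k,interpolation=cv2.INTER_CUBIC))
E
python3 -c "
from h import *
print(state()['tool_pos'],state()['gripper_width'])
snap('top','t2.png',(180,90,560,390),2)"
```

```text
[ 0.59165494 -0.36831675  0.19908899] 0.7044152988182638
```

View pics/t2.png

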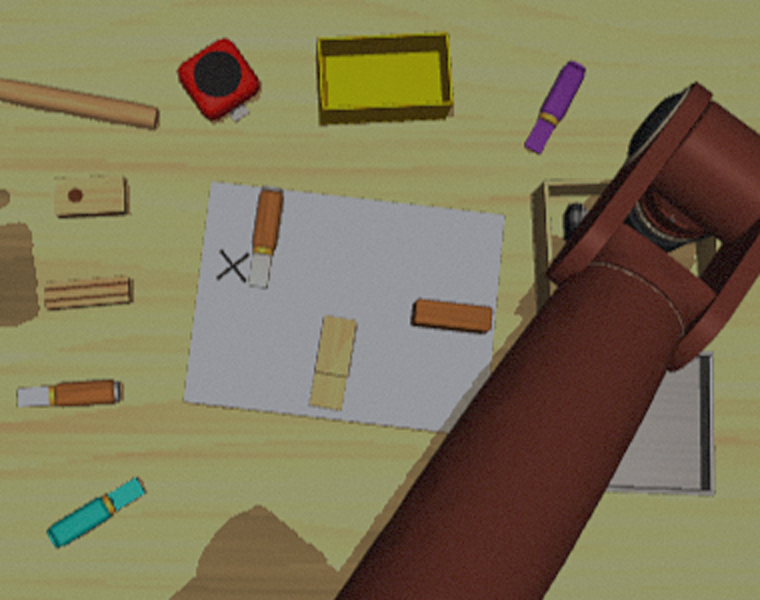

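Request:
carry_out(rows=[[[0,0,-1,-0.36,0.95,0,65],[0,0,-1,-0.36,0.95,0,65],[0,0,-0.25,-0.36,0.95,0,65],[0,0,0,-0.36,0.95,0,65],[0,0,0,-0.36,0.95,0,65]]])

```text
time: 5.25
tool_pos: [0.5195, -0.1773, 0.1986]
tool_rot: [-0.537, 0.54, 0.459, -0.458]
contact_force: [1.6, 1.0, -0.6]
gripper_width: 0.759
```

Request:
carry_out(rows=[[[0,0,0,-0.36,0.95,0,65],[0,0,0,-0.36,0.95,0,65],[0,0,0,0,0,-0.6,65],[0,0,0,0,0,0,65]]])

```text
time: 5.65
tool_pos: [0.4896, -0.1011, 0.1717]
tool_rot: [0.538, -0.538, -0.459, 0.459]
contact_force: [-0.4, 0.3, 0.1]
gripper_width: 0.76
```

```bash
cat >> h.py <<'E'
def wmark(f,P):
    s=state(); im=grab_frame("wrist"); c=cam("wrist",s)
    print("pos",s["tool_pos"].round(4),"yaw",ang(q2R(s["tool_rot"])[:,0]).round(1),"w",round(s["gripper_width"]*85.4,1))
    for q in proj(c,P): cv2.circle(im,tuple(int(v) for v in q),3,(0,0,255),-1); print(q.round(0))
    cv2.imwrite("pics/"+f,im)
E
python3 -c "
from h import *
wmark('w2.png',[[.49,-.103,.042],[.475,-.101,.036]])"
```

```text
pos [ 0.4896 -0.1011  0.1717] yaw 81.0 w 64.9
[311. 257.]
[311. 232.]
```

View pics/w2.png

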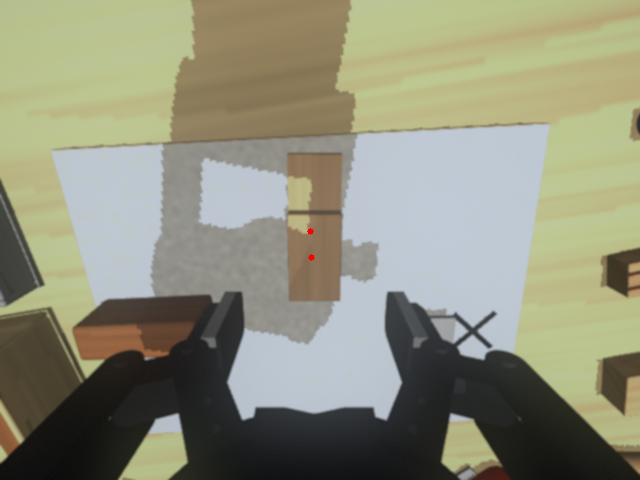

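Request:
carry_out(rows=[[[0,0,0,0,0,-0.95,65],[0,0,0,0,0,-0.95,65],[0,0,0,0,0,0,10],[0,0,0,0,0,0,10],[0,0,0,0,0,0,10]]])

```text
time: 6.2
tool_pos: [0.4925, -0.1035, 0.0988]
tool_rot: [-0.537, 0.54, 0.459, -0.458]
contact_force: [0.1, 0.9, 0.7]
gripper_width: 0.381
```

Request:
carry_out(rows=[[[0,0,0,0,0,0,10],[0,0,0,0,0,0.4,10],[0,0,0,0,0,1,10],[0,0,0,0,0,1,10],[0,0,0,0.3,-0.9,0,10]]])

```text
time: 6.7
tool_pos: [0.5059, -0.1379, 0.2009]
tool_rot: [-0.533, 0.542, 0.462, -0.457]
contact_force: [1.4, -0.7, -1.0]
gripper_width: 0.381
```

Request:
carry_out(rows=[[[0,0,1,0.3,-0.95,0,10],[0,0,1,0.3,-0.95,0,10],[0,0,0.25,0.3,-0.95,0,10],[0,0,0,0.3,-0.95,0,10],[0,0,0,0.3,-0.95,0,10]]])

```text
time: 7.2
tool_pos: [0.5634, -0.3305, 0.1939]
tool_rot: [-0.5, 0.502, 0.499, -0.499]
contact_force: [0.3, 0.7, -0.1]
gripper_width: 0.381
```

Request:
carry_out(rows=[[[0,0,0,0.3,-0.95,0,10],[0,0,0,0.3,-0.95,0,10],[0,0,0,0.3,-0.85,-0.6,10],[0,0,0,0,0,-0.8,10],[0,0,0,0,0,0,10]]])

```text
time: 7.7
tool_pos: [0.5966, -0.4378, 0.1312]
tool_rot: [0.504, -0.498, -0.499, 0.499]
contact_force: [-0.3, -0.4, -1.6]
gripper_width: 0.383
```

```bash
python3 -c "
from h import *
wmark('w3.png',[[.589,-.403,.005]])"
```

```text
pos [ 0.5966 -0.4378  0.1312] yaw 89.8 w 32.7
[369. 248.]
```

View pics/w3.png

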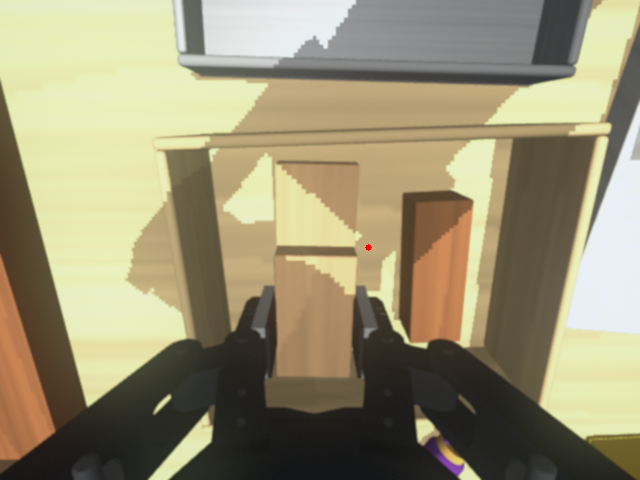

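Request:
carry_out(rows=[[[0,0,0,0,0,-0.85,10],[0,0,0,0,0,0,45],[0,0,0,0,0,0,50],[0,0,0,0,0,0.4,50],[0,0,0,0,0,1,55]]])

```text
time: 8.25
tool_pos: [0.5974, -0.4371, 0.1569]
tool_rot: [0.502, -0.499, -0.499, 0.5]
contact_force: [-0.3, -0.1, -0.9]
gripper_width: 0.647
```

Request:
carry_out(rows=[[[0,0,-1,0,1,1,60],[0,0,-1,0,1,0.5,60],[0,0,0,0,1,0,60],[0,0,0,0.1,1,0,60],[0,0,0,0.1,1,0,60]]])

```text
time: 8.75
tool_pos: [0.6074, -0.242, 0.2182]
tool_rot: [-0.532, 0.536, 0.464, -0.462]
contact_force: [-0.1, 0.6, -0.2]
gripper_width: 0.699
```

```bash
python3 -c "
from h import *
print(state()['tool_pos'],state()['gripper_width'])
snap('top','t3.png',(180,90,560,390),2)"
```

```text
[ 0.60740914 -0.2419514   0.21817151] 0.6992698223384736
```

View pics/t3.png

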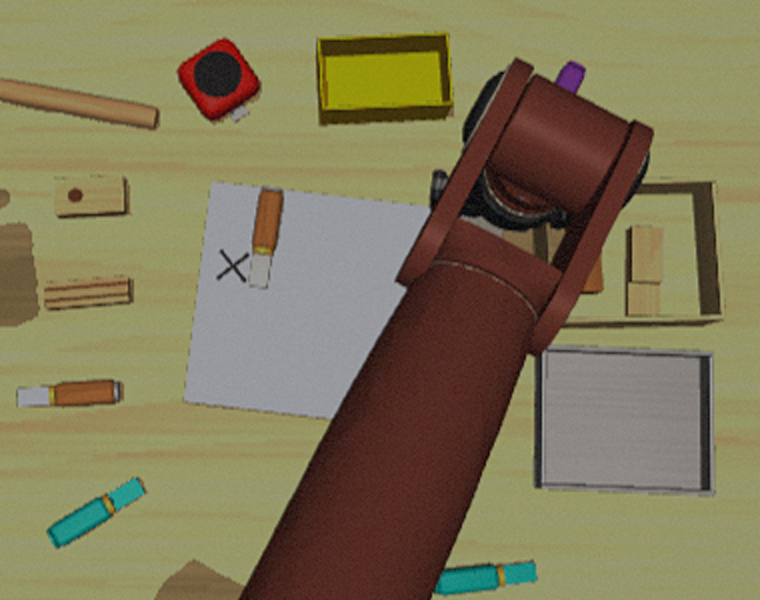

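Request:
carry_out(rows=[[[0,0,0,0.07,0.9,0,60],[0,0,0,0.07,0.9,0,60],[0,0,0,0.07,0.9,0,60],[0,0,0,0.07,0.9,0,60],[0,0,0,0.07,0.9,-0.5,60]]])

```text
time: 9.3
tool_pos: [0.6236, -0.0623, 0.2008]
tool_rot: [-0.531, 0.538, 0.466, -0.461]
contact_force: [1.2, 0.0, 0.5]
gripper_width: 0.702
```

Request:
carry_out(rows=[[[0,0,0,0,0.75,-0.5,60],[0,0,0,0,0,0,60]]])

```text
time: 9.5
tool_pos: [0.6197, -0.0297, 0.1733]
tool_rot: [0.534, -0.533, -0.464, 0.465]
contact_force: [-1.0, -0.2, -0.6]
gripper_width: 0.703
```

```bash
python3 -c "
from h import *
wmark('w4.png',[[.621,-.03,.04],[.578,.0065,.018]])"
```

```text
pos [ 0.6197 -0.0297  0.1733] yaw 82.1 w 60.1
[314. 256.]
[359. 178.]
```

View pics/w4.png

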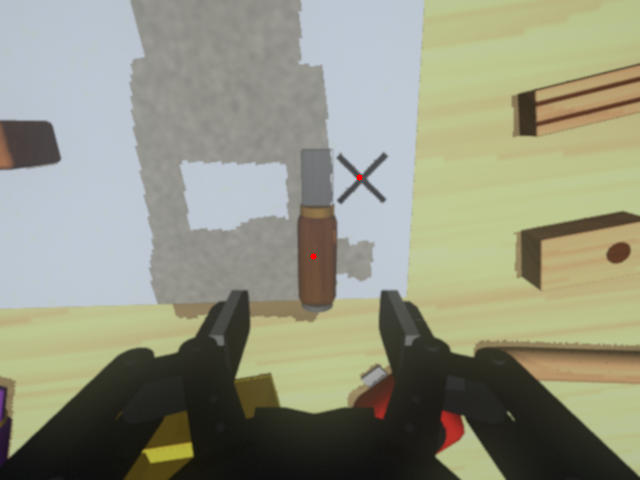

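Request:
carry_out(rows=[[[0,0,0,0,0.03,-1,60],[0,0,0,0,0,-0.95,60],[0,0,0,0,0,0,10],[0,0,0,0,0,0,10],[0,0,0,0,0,0,10]]])

```text
time: 10.05
tool_pos: [0.6227, -0.0329, 0.099]
tool_rot: [-0.533, 0.536, 0.464, -0.462]
contact_force: [-0.6, -0.4, -1.2]
gripper_width: 0.284
```

Request:
carry_out(rows=[[[0,0,0,0,0,0,10],[0,0,0,0,0,0.4,10],[0,0,0,0,0,1,10],[0,0,0,0,0,1,10],[0,0,0,-0.4,-0.9,0,10]]])

```text
time: 10.55
tool_pos: [0.6096, -0.0665, 0.2018]
tool_rot: [-0.529, 0.538, 0.468, -0.461]
contact_force: [1.0, -1.3, 1.0]
gripper_width: 0.284
```

Request:
carry_out(rows=[[[0,0,1,-0.55,-0.94,0,10],[0,0,1,-0.55,-0.94,0,10],[0,0,0,-0.55,-0.94,0,10],[0,0,0,-0.55,-0.94,0,10],[0,0,0,-0.55,-0.94,0,10]]])

```text
time: 11.05
tool_pos: [0.4939, -0.2575, 0.1936]
tool_rot: [-0.5, 0.502, 0.5, -0.499]
contact_force: [0.7, -0.7, 0.5]
gripper_width: 0.288
```

Request:
carry_out(rows=[[[0,0,0,-0.55,-0.94,0,10],[0,0,0,-0.55,-0.94,0,10],[0,0,0,-0.55,-0.94,-0.6,10],[0,0,0,0,0,-0.8,10],[0,0,0,0,0,0,10]]])

```text
time: 11.55
tool_pos: [0.4262, -0.3679, 0.1325]
tool_rot: [0.504, -0.499, -0.499, 0.499]
contact_force: [0.1, 1.0, -1.0]
gripper_width: 0.287
```

```bash
python3 -c "
from h import *
wmark('w5.png',[[.418,-.403,.005]])"
```

```text
pos [ 0.4262 -0.3679  0.1325] yaw 89.7 w 24.5
[257. 247.]
```

View pics/w5.png

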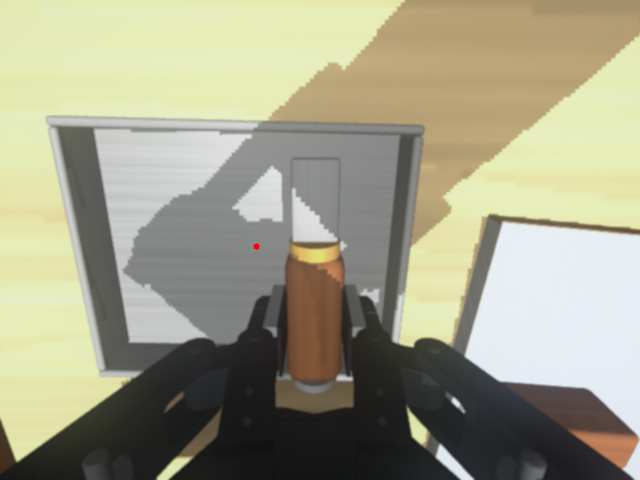

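Request:
carry_out(rows=[[[0,0,0,0.05,0,-0.6,10],[0,0,0,0,0,-0.5,10],[0,0,0,0,0,0,40],[0,0,0,0,0,0,45],[0,0,0,0,0,0.4,45]]])

```text
time: 12.1
tool_pos: [0.4307, -0.3681, 0.1081]
tool_rot: [0.501, -0.5, -0.5, 0.5]
contact_force: [-0.1, -0.0, 0.3]
gripper_width: 0.529
```

Request:
carry_out(rows=[[[0,0,-1,0,0,1,60],[0,0,-1,0,0.5,1,60],[0,0,-1,0,1,0.7,60],[0,0,-1,0,1,0,60],[0,0,-1,0,1,0,60]]])

```text
time: 12.6
tool_pos: [0.4318, -0.2283, 0.2206]
tool_rot: [-0.578, 0.583, 0.405, -0.403]
contact_force: [0.4, 0.1, 0.2]
gripper_width: 0.704
```

```bash
python3 -c "
from h import *
print(state()['tool_pos'],state()['gripper_width'])
snap('top','t4.png',(180,90,560,390),2)"
```

```text
[ 0.43176896 -0.22827484  0.2205969 ] 0.7040285069592392
```

View pics/t4.png

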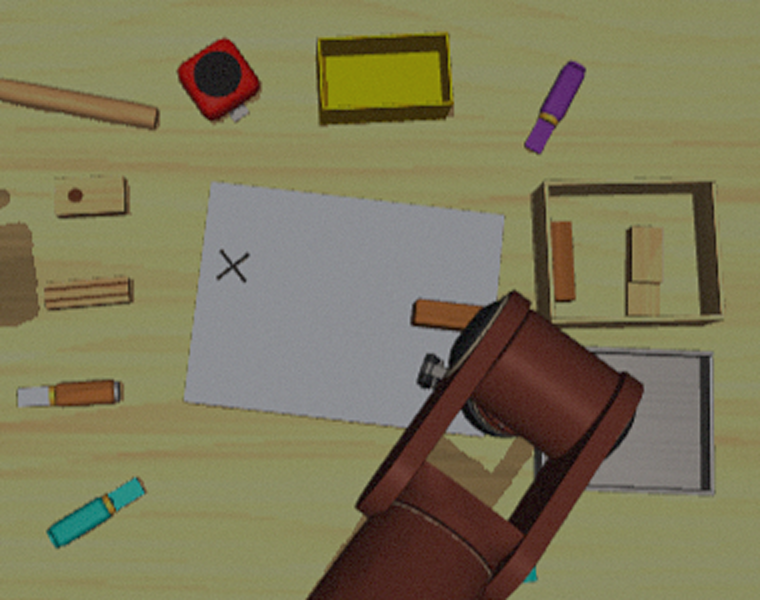

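Request:
carry_out(rows=[[[0,0,-1,0,0.7,0,60],[0,0,-1,0,0.7,0,60],[0,0,-1,0,0.7,0,60],[0,0,-1,0,0.7,0,60],[0,0,-1,0,0.7,0,60]]])

```text
time: 13.15
tool_pos: [0.4312, -0.0878, 0.2185]
tool_rot: [-0.64, 0.643, 0.298, -0.296]
contact_force: [0.5, -0.7, 0.5]
gripper_width: 0.705
```

Request:
carry_out(rows=[[[0,0,-1,0,0.7,0,60],[0,0,-1,0,0.7,0,60],[0,0,-1,0,0.7,0,60],[0,0,-1,0,0.7,0,60],[0,0,-1,0,0.7,0,60]]])

```text
time: 13.65
tool_pos: [0.4312, 0.0525, 0.2186]
tool_rot: [-0.683, 0.684, 0.183, -0.18]
contact_force: [0.9, 0.5, -0.2]
gripper_width: 0.699
```

Request:
carry_out(rows=[[[0,0,-1,0,0.7,-0.2,60],[0,0,-1,0,0.6,-0.2,60],[0,0,-1,0,0.6,-0.2,60],[0,0,-1,0.1,0.6,-0.2,60],[0,0,-1,0.1,0.1,-0.2,60]]])

```text
time: 14.15
tool_pos: [0.4395, 0.1575, 0.1783]
tool_rot: [0.705, -0.704, -0.063, 0.059]
contact_force: [-0.5, -0.1, 0.4]
gripper_width: 0.705
```

```bash
python3 -c "
from h import *
wmark('w6.png',[[.44,.162,.022],[.549,.334,.032]])"
```

```text
pos [0.4395 0.1575 0.1783] yaw 9.9 w 60.2
[314. 237.]
[567. -21.]
```

View pics/w6.png

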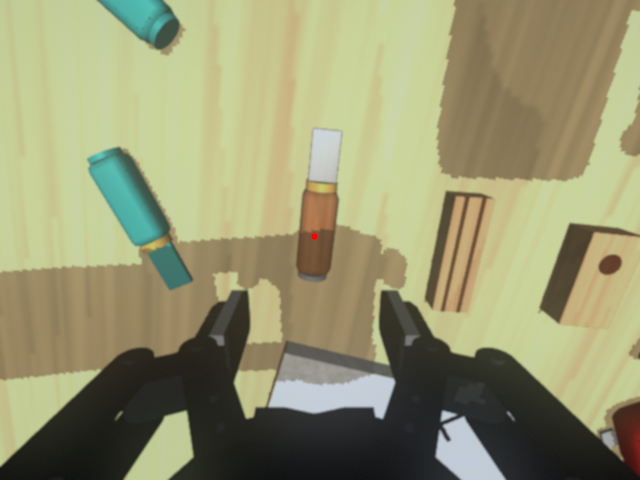

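Request:
carry_out(rows=[[[0,0,-1,0,0.1,-0.8,60],[0,0,-0.5,0,0,-0.85,60],[0,0,0,0,0,-0.85,60],[0,0,0,0,0,0,10],[0,0,0,0,0,0,10]]])

```text
time: 14.7
tool_pos: [0.4394, 0.1593, 0.077]
tool_rot: [0.707, -0.707, -0.024, 0.023]
contact_force: [-0.2, 0.5, 0.4]
gripper_width: 0.371
```

Request:
carry_out(rows=[[[0,0,0,0,0,0,10],[0,0,0,0,0,0,10],[0,0,0,0,0,0.4,10],[0,0,0,0,0,1,10],[0,0,0,0,-0.2,1,10]]])

```text
time: 15.2
tool_pos: [0.4382, 0.1515, 0.173]
tool_rot: [0.707, -0.707, -0.024, 0.024]
contact_force: [0.4, -0.1, 0.4]
gripper_width: 0.29
```

Request:
carry_out(rows=[[[0,0,1,0,-0.74,0.5,10],[0,0,1,0,-0.74,0,10],[0,0,1,0,-0.74,0,10],[0,0,1,0,-0.74,0,10],[0,0,1,0,-0.74,0,10]]])

```text
time: 15.7
tool_pos: [0.4388, 0.0021, 0.1929]
tool_rot: [-0.691, 0.692, 0.148, -0.146]
contact_force: [0.1, 0.2, -0.7]
gripper_width: 0.283
```

Request:
carry_out(rows=[[[0,0,1,0,-0.74,0,10],[0,0,1,0,-0.74,0,10],[0,0,1,0,-0.74,0,10],[0,0,1,0,-0.74,0,10],[0,0,1,0,-0.74,0,10]]])

```text
time: 16.2
tool_pos: [0.4388, -0.1462, 0.1929]
tool_rot: [-0.655, 0.656, 0.266, -0.264]
contact_force: [-0.1, -0.2, -0.9]
gripper_width: 0.293
```

Request:
carry_out(rows=[[[0,0,1,0,-0.74,0,10],[0,0,1,0,-0.74,0,10],[0,0,1,0,-0.74,0,10],[0,0,1,0,-0.74,0,10],[0,0,1,0,-0.74,0,10]]])

```text
time: 16.7
tool_pos: [0.4387, -0.2943, 0.1929]
tool_rot: [-0.599, 0.6, 0.375, -0.375]
contact_force: [0.4, 0.2, 0.3]
gripper_width: 0.285
```

Request:
carry_out(rows=[[[0,0,1,0,-0.74,0,10],[0,0,1,0,-0.74,0,10],[0,0,1,0,-0.74,0,10],[0,0,1,-0.1,-0.7,-0.6,10],[0,0,1,0,-0.7,-0.6,10]]])

```text
time: 17.2
tool_pos: [0.4351, -0.4399, 0.1455]
tool_rot: [-0.524, 0.527, 0.473, -0.473]
contact_force: [0.9, -0.6, -1.8]
gripper_width: 0.285
```

```bash
python3 -c "
from h import *
wmark('w7.png',[[.418,-.403,.005]])"
```

```text
pos [ 0.4351 -0.4399  0.1455] yaw 84.0 w 24.4
[369. 219.]
```

View pics/w7.png

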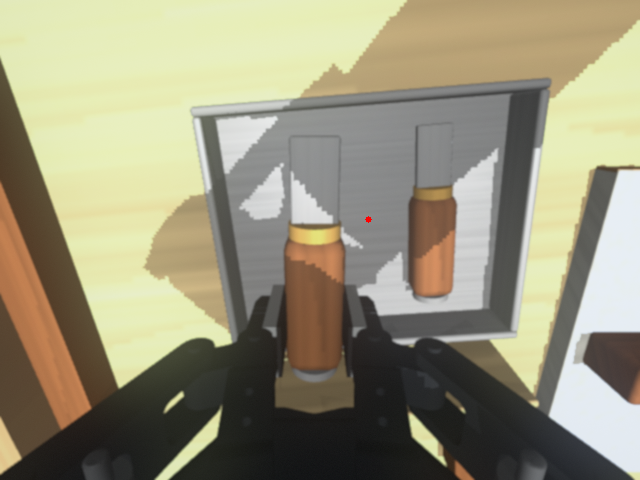

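Chisel A lies in the tray and chisel B is held over its free side. Lower and release.

Request:
carry_out(rows=[[[0,0,1,0,0,-0.5,10],[0,0,0.5,0,0,-0.9,10],[0,0,0,0,0,0,40],[0,0,0,0,0,0,45],[0,0,0,0,0,0.4,45]]])

```text
time: 17.75
tool_pos: [0.4344, -0.437, 0.1039]
tool_rot: [0.501, -0.5, -0.499, 0.499]
contact_force: [-0.0, 0.2, -0.2]
gripper_width: 0.527
```

Request:
carry_out(rows=[[[0,0,-1,0,0,1,60],[0,0,-1,0.3,0.8,1,60],[0,0,-1,0.3,0.8,0.7,70],[0,0,-1,0.3,0.8,0,70],[0,0,-1,0.3,0.8,0,70]]])

```text
time: 18.25
tool_pos: [0.4839, -0.3111, 0.2159]
tool_rot: [-0.577, 0.584, 0.405, -0.403]
contact_force: [0.2, -0.8, -0.8]
gripper_width: 0.819
```

Request:
carry_out(rows=[[[0,0,-1,0.3,0.8,0,70],[0,0,-1,0.3,0.8,0,70],[0,0,-1,0.3,0.8,0,70],[0,0,-1,0.3,0.8,0,70],[0,0,-1,0.3,0.8,0,70]]])

```text
time: 18.75
tool_pos: [0.5434, -0.15, 0.2139]
tool_rot: [-0.64, 0.643, 0.299, -0.296]
contact_force: [0.7, -0.2, 0.9]
gripper_width: 0.82
```

Request:
carry_out(rows=[[[0,0,-1,0.2,0.8,0,70],[0,0,-1,0.2,0.8,0,70],[0,0,-1,0.2,0.8,0,70],[0,0,-1,0.1,0.8,0,70],[0,0,-1,0,0.8,0,70]]])

```text
time: 19.25
tool_pos: [0.5715, 0.0103, 0.2139]
tool_rot: [-0.683, 0.684, 0.183, -0.179]
contact_force: [0.2, -0.8, -0.1]
gripper_width: 0.823
```

```bash
python3 -c "
from h import *
print(state()['tool_pos'],state()['gripper_width'])
snap('top','t5.png',(180,90,560,390),2)
wmark('w8.png',[[.548,.162,.02],[.652,.16,.025]])"
```

```text
[0.57145103 0.01029277 0.21394809] 0.822719178459219
pos [0.5709 0.0142 0.2137] yaw 29.7 w 70.1
[390.  32.]
[509. 115.]
```

View pics/t5.png

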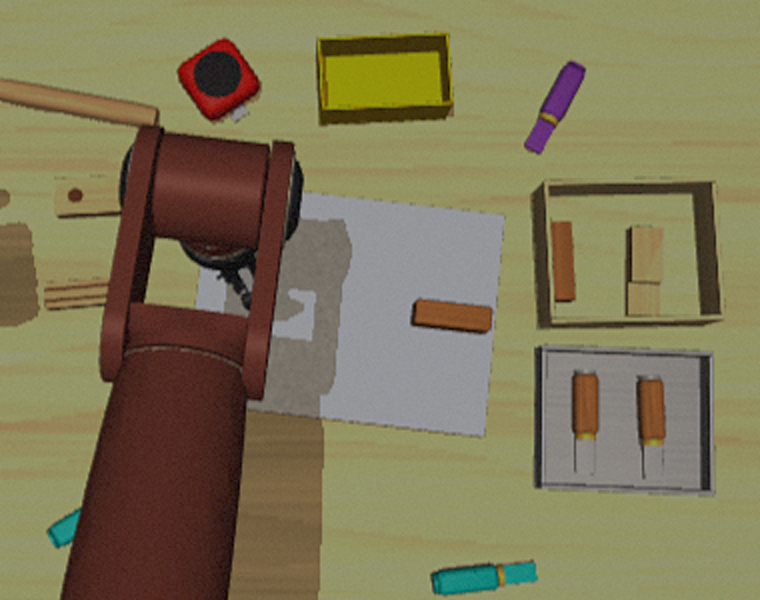

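View pics/w8.png

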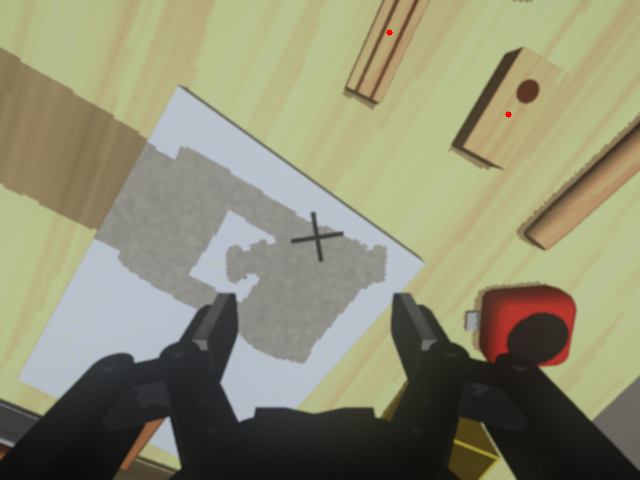

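```bash
python3 - <<'E'
from h import *
t=cam("top");s=cam("scene")
P=tri([s,t],[(516,30),(106,158)]);print(P,proj(s,P),proj(t,P))
P=tri([s,t],[(488,72),(106,158)]);print(P,proj(s,P),proj(t,P))
for z in(.2,.3,.4): print(onz(t,[(145,240),(106,158),(135,178)],z).round(3))
E
python3 -c "
import cv2;im=cv2.imread('pics/scene0.png');cv2.imwrite('pics/sd.png',cv2.resize(im[0:200,380:560],None,fx=3,fy=3))
im=cv2.imread('pics/top0.png');cv2.imwrite('pics/td.png',cv2.resize(im[130:310,0:200],None,fx=3,fy=3))"
```

```text
[0.63717866 0.29664738 0.41447455] [[497.56658221  34.95232145]] [[ 95.23077321 140.47435089]]
[0.6344642  0.31110723 0.32841113] [[487.46064305  72.164397  ]] [[105.63805901 157.50124876]]
[[0.515 0.277 0.2  ]
 [0.668 0.357 0.2  ]
 [0.631 0.301 0.2  ]]
[[0.502 0.248 0.3  ]
 [0.641 0.321 0.3  ]
 [0.607 0.27  0.3  ]]
[[0.489 0.219 0.4  ]
 [0.614 0.284 0.4  ]
 [0.584 0.239 0.4  ]]
```

View pics/sd.png

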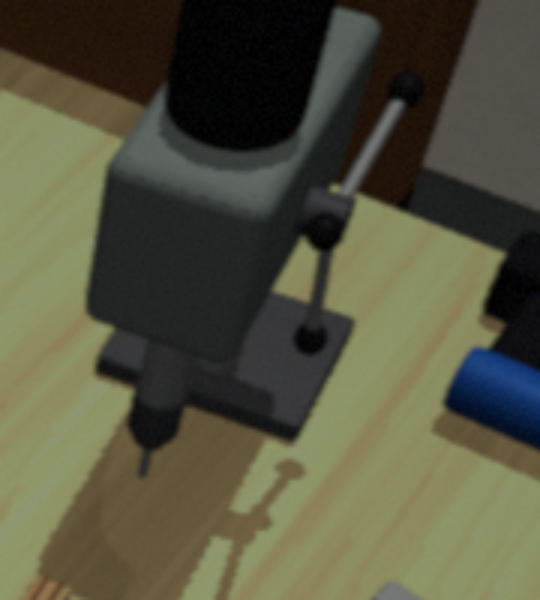

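View pics/td.png

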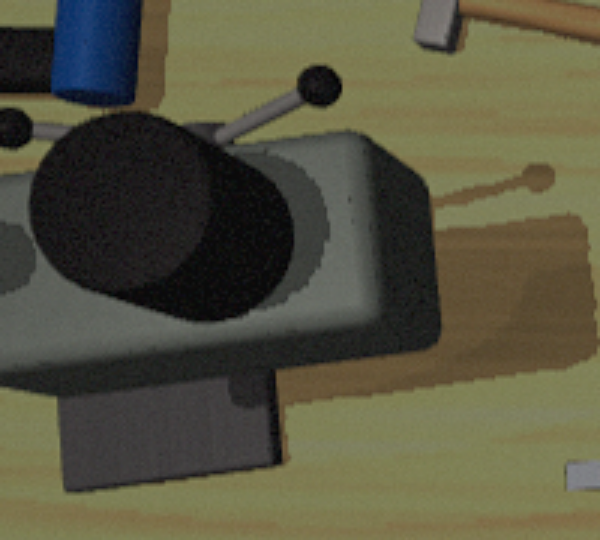

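Request:
carry_out(rows=[[[0,0,-1,0.29,0.49,0,65],[0,0,-1,0.29,0.49,0,65],[0,0,-1,0.29,0.49,0,65],[0,0,-1,0.29,0.49,0,65],[0,0,-1,0.29,0.49,-0.3,65]]])

```text
time: 19.85
tool_pos: [0.6306, 0.1071, 0.203]
tool_rot: [-0.704, 0.705, 0.063, -0.057]
contact_force: [0.2, -1.3, -0.3]
gripper_width: 0.763
```

Request:
carry_out(rows=[[[0,0,-1,0.29,0.49,-0.3,65],[0,0,-0.5,0.29,0.49,-0.3,65],[0,0,0,0,0,0,65]]])

```text
time: 20.15
tool_pos: [0.652, 0.1473, 0.1745]
tool_rot: [0.707, -0.707, -0.025, 0.024]
contact_force: [-0.5, -0.2, 0.0]
gripper_width: 0.76
```

```bash
python3 -c "
from h import *
wmark('w9.png',[[.652,.16,.025],[.548,.162,.02],[.549,.334,.032]])"
```

```text
pos [0.652  0.1473 0.1745] yaw 4.0 w 64.9
[315. 228.]
[164. 213.]
[ 131. -118.]
```

View pics/w9.png

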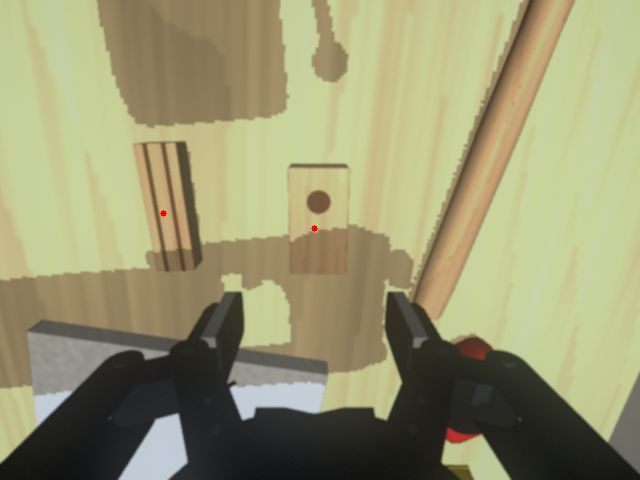

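Request:
carry_out(rows=[[[0,0,0,0.05,0.15,-0.8,65],[0,0,0,0,0,-0.8,65],[0,0,0,0,0,-0.8,65],[0,0,0,0,0,0,15],[0,0,0,0,0,0,15]]])

```text
time: 20.7
tool_pos: [0.6537, 0.1513, 0.079]
tool_rot: [-0.707, 0.707, 0.024, -0.023]
contact_force: [0.1, -0.2, -0.2]
gripper_width: 0.453
```

Request:
carry_out(rows=[[[0,0,0,0,0,0,15],[0,0,0,0,0,0,15],[0,0,0,0,0,0.4,15],[0,0,0,0,-0.2,1,15],[0,0,0,0,-0.5,1,15]]])

```text
time: 21.2
tool_pos: [0.6528, 0.125, 0.1753]
tool_rot: [0.707, -0.707, -0.024, 0.025]
contact_force: [1.2, -0.8, 0.1]
gripper_width: 0.452
```

```bash
python3 - <<'E'
from h import *
t=cam("top")
f=lambda x,y,z:onz(t,(x/2+180,y/2+90),z)[0].round(3)
print("off1 R edge",f(575,262,.033),"L",f(552,262,.033),"off2 L edge",f(631,250,.029),"R",f(662,250,.029),f(645,315,.017),f(645,226,.029),f(563,221,.033),f(563,300,.033))
print("crate floor",f(546,317,.065),f(722,319,.065),f(715,182,.065),f(544,182,.065))
E
```

```text
off1 R edge [ 0.583 -0.357  0.033] L [ 0.583 -0.332  0.033] off2 L edge [ 0.598 -0.418  0.029] R [ 0.598 -0.451  0.029] [ 0.529 -0.434  0.017] [ 0.624 -0.434  0.029] [ 0.628 -0.345  0.033] [ 0.543 -0.343  0.033]
crate floor [ 0.521 -0.317  0.065] [ 0.52  -0.498  0.065] [ 0.664 -0.497  0.065] [ 0.662 -0.318  0.065]
```

Request:
carry_out(rows=[[[0,0,1,-0.06,-0.6,0.6,15],[0,0,1,-0.06,-0.6,0,15],[0,0,1,-0.06,-0.6,0,15],[0,0,1,-0.06,-0.6,0,15],[0,0,1,-0.06,-0.6,0,15]]])

```text
time: 21.7
tool_pos: [0.6415, 0.0032, 0.1998]
tool_rot: [-0.691, 0.692, 0.148, -0.146]
contact_force: [0.4, -0.3, -0.8]
gripper_width: 0.451
```

Request:
carry_out(rows=[[[0,0,1,-0.06,-0.6,0,15],[0,0,1,-0.06,-0.6,0,15],[0,0,1,-0.06,-0.6,0,15],[0,0,1,-0.06,-0.6,0,15],[0,0,1,-0.06,-0.6,0,15]]])

```text
time: 22.2
tool_pos: [0.6295, -0.1169, 0.1997]
tool_rot: [-0.655, 0.656, 0.266, -0.264]
contact_force: [0.4, 0.3, -0.5]
gripper_width: 0.452
```

Request:
carry_out(rows=[[[0,0,1,-0.06,-0.6,0,15],[0,0,1,-0.06,-0.6,0,15],[0,0,1,-0.06,-0.6,0,15],[0,0,1,-0.06,-0.6,0,15],[0,0,1,-0.06,-0.6,0,15]]])

```text
time: 22.7
tool_pos: [0.6174, -0.237, 0.1997]
tool_rot: [-0.599, 0.6, 0.375, -0.374]
contact_force: [0.2, -0.4, 0.4]
gripper_width: 0.452
```

Request:
carry_out(rows=[[[0,0,1,-0.06,-0.6,0,15],[0,0,1,-0.06,-0.6,0,15],[0,0,1,-0.06,-0.6,0,15],[0,0,1,-0.06,-0.6,0,15],[0,0,1,-0.06,-0.6,0,15]]])

```text
time: 23.2
tool_pos: [0.6054, -0.3571, 0.1998]
tool_rot: [-0.524, 0.526, 0.473, -0.473]
contact_force: [0.2, -0.1, 0.2]
gripper_width: 0.447
```

Request:
carry_out(rows=[[[0,0,1,0,-0.6,-0.5,15],[0,0,0.4,0,-0.2,-0.6,15],[0,0,0,0,0,0,15]]])

```text
time: 23.5
tool_pos: [0.6035, -0.3881, 0.151]
tool_rot: [0.505, -0.501, -0.497, 0.497]
contact_force: [-0.7, 1.4, -1.8]
gripper_width: 0.457
```

```bash
python3 -c "
from h import *
wmark('w10.png',[[.592,-.388,.005]])"
```

```text
pos [ 0.6035 -0.3881  0.151 ] yaw 89.4 w 39.0
[313. 232.]
```

View pics/w10.png

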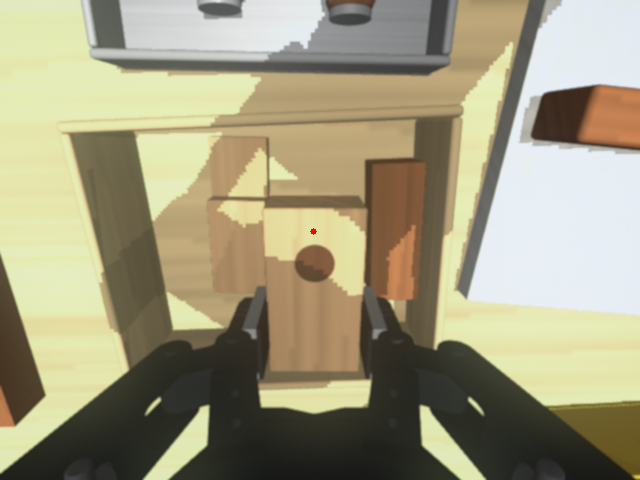

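Request:
carry_out(rows=[[[0,0,0,0,0,-0.5,15],[0,0,0,0,0,-0.45,15],[0,0,0,0,0,0,52],[0,0,0,0,0,0,55],[0,0,0,0,0,0.5,55]]])

```text
time: 24.05
tool_pos: [0.6039, -0.3866, 0.1328]
tool_rot: [0.504, -0.5, -0.497, 0.498]
contact_force: [-0.3, 0.5, 0.2]
gripper_width: 0.644
```

Request:
carry_out(rows=[[[0,0,0,0,0,1,55],[0,0,-1,0,0.6,1,60],[0,0,-1,-0.1,0.8,0.2,60],[0,0,-1,-0.1,0.8,0,60],[0,0,-1,-0.1,0.8,0,60]]])

```text
time: 24.55
tool_pos: [0.594, -0.2674, 0.2278]
tool_rot: [-0.565, 0.569, 0.423, -0.421]
contact_force: [-0.9, 0.9, -0.1]
gripper_width: 0.705
```

Request:
carry_out(rows=[[[0,0,-1,-0.1,0.65,0,60],[0,0,-1,-0.1,0.65,0,60],[0,0,-1,-0.1,0.65,0,60],[0,0,-1,-0.1,0.65,0,60],[0,0,-1,-0.1,0.65,0,60]]])

```text
time: 25.05
tool_pos: [0.5738, -0.1371, 0.2266]
tool_rot: [-0.631, 0.633, 0.318, -0.316]
contact_force: [0.4, -0.1, -0.7]
gripper_width: 0.706
```

```bash
python3 -c "
from h import *
print(state()['tool_pos'],state()['gripper_width'])
snap('top','t6.png',(180,90,560,390),2)
"
```

```text
[ 0.57376336 -0.13708465  0.22659773] 0.7060873957934555
```

View pics/t6.png

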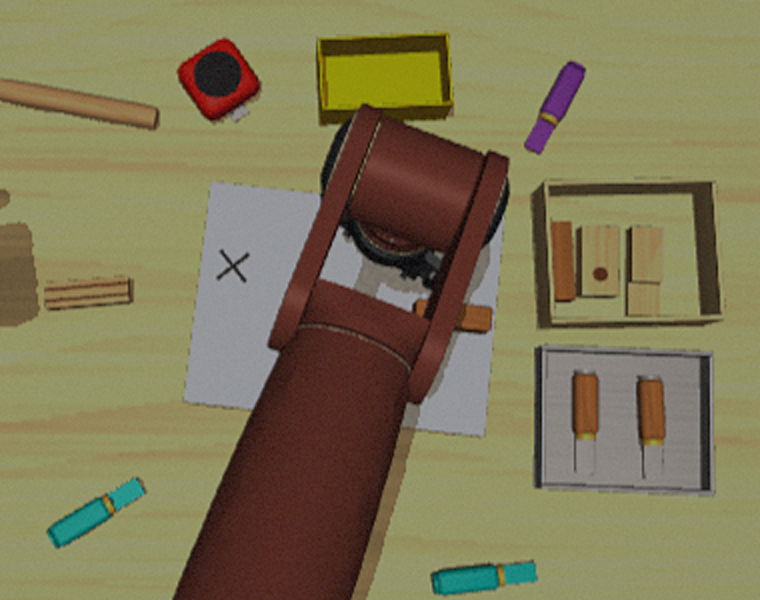

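Request:
carry_out(rows=[[[0,0,-1,-0.05,0.6,0,60],[0,0,-1,-0.05,0.6,0,60],[0,0,-1,-0.05,0.6,0,60],[0,0,-1,-0.05,0.6,0,60],[0,0,-1,-0.05,0.6,0,60]]])

```text
time: 25.6
tool_pos: [0.5639, -0.0171, 0.2264]
tool_rot: [-0.677, 0.678, 0.204, -0.201]
contact_force: [-0.7, -0.1, -0.2]
gripper_width: 0.705
```

Request:
carry_out(rows=[[[0,0,-1,-0.05,0.6,0,60],[0,0,-1,-0.05,0.6,0,60],[0,0,-1,-0.05,0.6,0,60],[0,0,-1,-0.05,0.6,-0.3,60],[0,0,-1,-0.05,0.6,-0.3,60]]])

```text
time: 26.1
tool_pos: [0.5544, 0.1031, 0.2027]
tool_rot: [-0.702, 0.702, 0.084, -0.08]
contact_force: [1.1, 0.7, 0.2]
gripper_width: 0.702
```

Request:
carry_out(rows=[[[0,0,-1,-0.05,0.6,-0.3,60],[0,0,-1,-0.05,0.6,-0.3,60],[0,0,-0.2,0,0,0,60]]])

```text
time: 26.4
tool_pos: [0.5487, 0.1522, 0.1759]
tool_rot: [0.707, -0.706, -0.03, 0.03]
contact_force: [-0.9, -0.7, -0.1]
gripper_width: 0.701
```

```bash
python3 -c "
from h import *
wmark('w11.png',[[.548,.162,.02]])"
```

```text
pos [0.5487 0.1522 0.1759] yaw 4.8 w 59.8
[314. 230.]
```

View pics/w11.png

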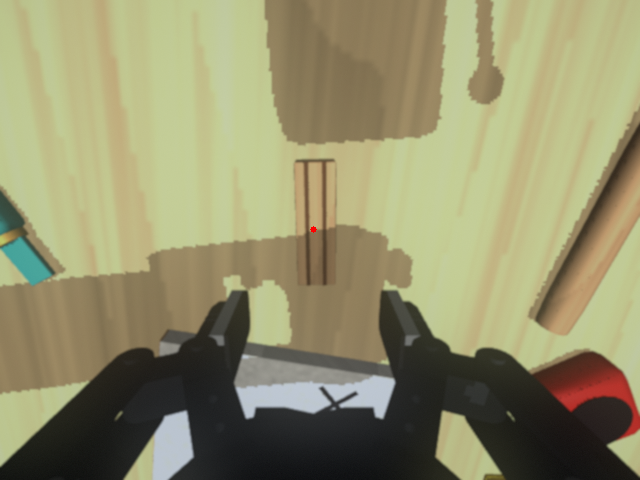

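Request:
carry_out(rows=[[[0,0,0,0,0.05,-0.8,60],[0,0,0,0,0,-0.85,60],[0,0,0,0,0,-0.8,60],[0,0,0,0,0,0,10],[0,0,0,0,0,0,10]]])

```text
time: 26.95
tool_pos: [0.5502, 0.1515, 0.0788]
tool_rot: [-0.707, 0.707, 0.029, -0.028]
contact_force: [0.2, 0.6, -0.2]
gripper_width: 0.37
```

Request:
carry_out(rows=[[[0,0,0,0,0,0,10],[0,0,0,0,0,0,10],[0,0,0,0,0,0.4,10],[0,0,0,0,-0.2,1,10],[0,0,0,0,-0.5,1,10]]])

```text
time: 27.45
tool_pos: [0.5488, 0.1247, 0.1755]
tool_rot: [0.707, -0.706, -0.029, 0.03]
contact_force: [0.8, -0.5, -0.3]
gripper_width: 0.304
```

Request:
carry_out(rows=[[[0,0,1,0.06,-0.6,0.6,10],[0,0,1,0.06,-0.6,0,10],[0,0,1,0.06,-0.6,0,10],[0,0,1,0.06,-0.6,0,10],[0,0,1,0.06,-0.6,0,10]]])

```text
time: 27.95
tool_pos: [0.5616, 0.0032, 0.1997]
tool_rot: [-0.69, 0.691, 0.153, -0.151]
contact_force: [0.8, -0.5, -0.3]
gripper_width: 0.31
```

Request:
carry_out(rows=[[[0,0,1,0.06,-0.6,0,10],[0,0,1,0.06,-0.6,0,10],[0,0,1,0.06,-0.6,0,10],[0,0,1,0.06,-0.6,0,10],[0,0,1,0.06,-0.6,0,10]]])

```text
time: 28.45
tool_pos: [0.5736, -0.117, 0.1996]
tool_rot: [-0.653, 0.654, 0.27, -0.269]
contact_force: [0.7, -0.1, 0.2]
gripper_width: 0.305
```

Request:
carry_out(rows=[[[0,0,1,0.06,-0.6,0,10],[0,0,1,0.06,-0.6,0,10],[0,0,1,0.06,-0.6,0,10],[0,0,1,0.06,-0.6,0,10],[0,0,1,0.06,-0.6,0,10]]])

```text
time: 28.95
tool_pos: [0.5856, -0.237, 0.1996]
tool_rot: [-0.596, 0.598, 0.379, -0.379]
contact_force: [-0.5, -0.1, -0.5]
gripper_width: 0.309
```

Request:
carry_out(rows=[[[0,0,1,0.06,-0.6,0,10],[0,0,1,0.06,-0.6,0,10],[0,0,1,0.06,-0.6,0,10],[0,0,1,0.06,-0.6,0,10],[0,0,1,0.06,-0.6,0,10]]])

```text
time: 29.45
tool_pos: [0.5976, -0.357, 0.1997]
tool_rot: [-0.521, 0.523, 0.477, -0.477]
contact_force: [0.6, 1.2, -0.8]
gripper_width: 0.307
```

Request:
carry_out(rows=[[[0,0,1,0.05,-0.6,-0.5,10],[0,0,0.3,0.05,-0.2,-0.6,10],[0,0,0,0,0,0,10]]])

```text
time: 29.75
tool_pos: [0.5997, -0.388, 0.1509]
tool_rot: [0.503, -0.499, -0.499, 0.499]
contact_force: [-0.2, 1.2, -2.3]
gripper_width: 0.309
```

```bash
python3 -c "
from h import *
wmark('w12.png',[[.59,-.388,.03]])"
```

```text
pos [ 0.5997 -0.388   0.1509] yaw 89.8 w 26.4
[313. 247.]
```

View pics/w12.png

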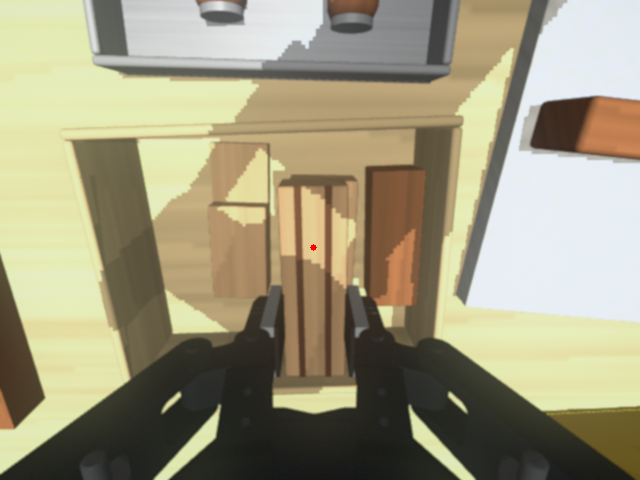

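Request:
carry_out(rows=[[[0,0,0,0,0,-0.5,10],[0,0,0,0,0,-0.4,10],[0,0,0,0,0,0,10],[0,0,0,0,0,0,38],[0,0,0,0,0,0,42]]])

```text
time: 30.3
tool_pos: [0.6019, -0.3881, 0.1189]
tool_rot: [-0.5, 0.501, 0.5, -0.499]
contact_force: [-0.0, 0.1, 1.2]
gripper_width: 0.49
```

Request:
carry_out(rows=[[[0,0,0,0,0,0.5,45],[0,0,0,0,0,1,55],[0,0,-1,-0.3,0.3,1,60],[0,0,-1,-0.3,0.8,0.2,60],[0,0,-1,-0.3,0.8,0,60]]])

```text
time: 30.8
tool_pos: [0.5665, -0.3128, 0.2322]
tool_rot: [-0.548, 0.554, 0.444, -0.442]
contact_force: [0.5, 1.0, 0.0]
gripper_width: 0.703
```

Request:
carry_out(rows=[[[0,0,-1,-0.3,0.6,0,60],[0,0,-1,-0.3,0.6,0,60],[0,0,-1,-0.3,0.3,0,60],[0,0,-1,0,0,0,60],[0,0,-1,0,0,0,60]]])

```text
time: 31.3
tool_pos: [0.5295, -0.2516, 0.2282]
tool_rot: [-0.618, 0.62, 0.342, -0.341]
contact_force: [0.8, 0.6, 0.2]
gripper_width: 0.703
```

```bash
python3 -c "
from h import *
s=state();print(s['tool_pos'],ang(q2R(s['tool_rot'])[:,0]))
snap('top','t7.png',(180,90,560,390),2)
snap('scene','s7.png')
"
```

```text
[ 0.52946236 -0.25164659  0.22823982] 57.723601599215826
```

View pics/t7.png

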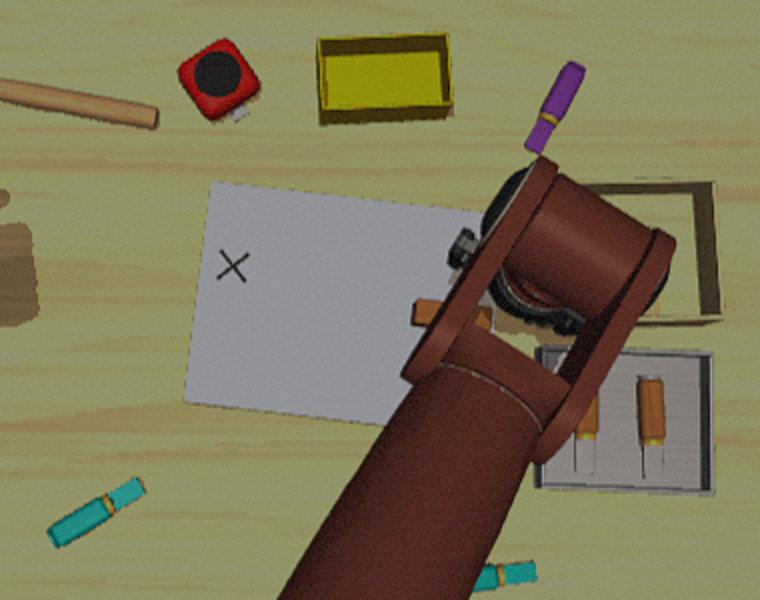

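View pics/s7.png

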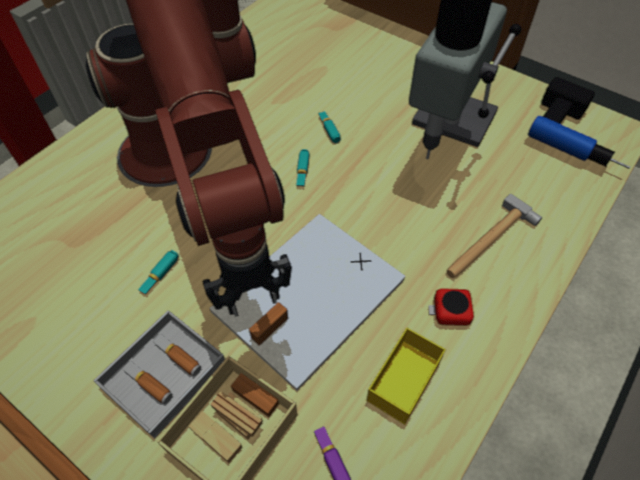

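Request:
carry_out(rows=[[[0,0,-1,0,0.55,0,60],[0,0,-1,0,0.55,0,60],[0,0,-1,0,0.55,0,60],[0,0,-1,0,0.55,0,60],[0,0,-1,0,0.55,0,60]]])

```text
time: 31.9
tool_pos: [0.5296, -0.1413, 0.227]
tool_rot: [-0.669, 0.67, 0.229, -0.228]
contact_force: [-0.1, 0.8, -1.2]
gripper_width: 0.705
```

Request:
carry_out(rows=[[[0,0,-1,0,0.55,0,60],[0,0,-1,0,0.55,0,60],[0,0,-1,0,0.55,0,60],[0,0,-1,0,0.55,0,60],[0,0,-1,0,0.55,0,60]]])

```text
time: 32.4
tool_pos: [0.5296, -0.0312, 0.227]
tool_rot: [-0.698, 0.699, 0.11, -0.109]
contact_force: [1.1, -0.0, 0.2]
gripper_width: 0.701
```

Request:
carry_out(rows=[[[0,0,-1,0,0.55,0,60],[0,0,-1,0,0.55,0,60],[0,0,-1,0,0.55,0,60],[0,0,-1,0,0.55,0,60],[0,0,-1,0,0.55,0,60]]])

```text
time: 32.9
tool_pos: [0.5297, 0.0789, 0.227]
tool_rot: [0.707, -0.707, 0.013, -0.015]
contact_force: [0.2, -0.2, 1.1]
gripper_width: 0.702
```

Request:
carry_out(rows=[[[0,0,-1,0,0.55,0,60],[1,0,0,0,0,0,60],[1,0,0,0,0,0,60],[1,0,0,0,0,0,60],[1,0,0,0,0,0,60]]])

```text
time: 33.4
tool_pos: [0.5298, 0.1002, 0.2272]
tool_rot: [0.798, -0.6, 0.041, -0.032]
contact_force: [-0.9, -0.6, 0.1]
gripper_width: 0.704
```

Request:
carry_out(rows=[[[1,0,0,0,0,-0.4,60],[1,0,0,0,0,-0.4,60],[1,0,0,0,0,-0.4,60],[1,0,0,0,0,0,60],[1,0,0,0,0,0,60]]])

```text
time: 33.9
tool_pos: [0.5295, 0.0999, 0.1782]
tool_rot: [0.89, -0.452, 0.046, -0.024]
contact_force: [-0.7, -0.1, 0.0]
gripper_width: 0.704
```

```bash
python3 -c "
from h import *
wmark('w13.png',[[.5494,.3338,.032],[.578,.0065,.018]])
print(state()['time'])"
```

```text
pos [0.5295 0.0999 0.1782] yaw -4.9 w 60.1
[324.  96.]
[417. 530.]
33.95
```

View pics/w13.png

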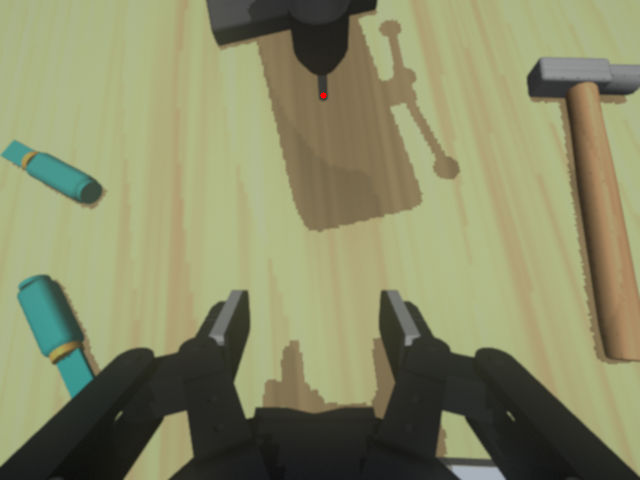

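```bash
python3 - <<'E'
from h import *
s=state(); im=grab_frame("wrist")
np.save("w13s.npy",np.r_[s["tool_pos"],s["tool_rot"]])
cv2.imwrite("pics/z1.png",cv2.resize(im[60:120,290:360],None,fx=8,fy=8,interpolation=cv2.INTER_CUBIC))
sc=grab_frame("scene"); cv2.imwrite("pics/z2.png",cv2.resize(sc[130:180,400:460],None,fx=8,fy=8,interpolation=cv2.INTER_CUBIC))
E
```

```text
(no output)
```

View pics/z1.png

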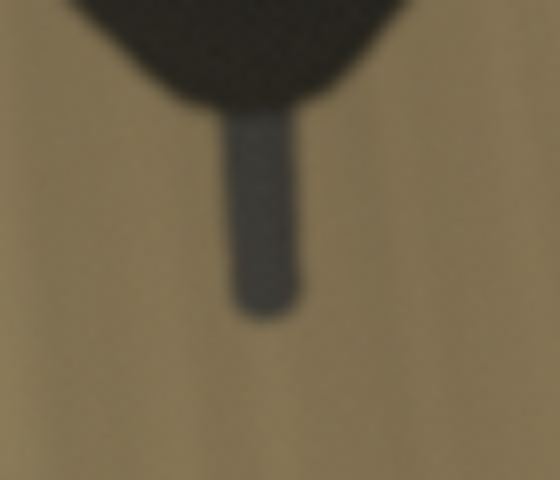

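View pics/z2.png

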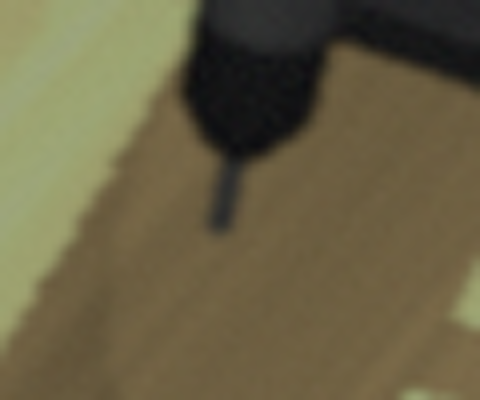

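```bash
python3 - <<'E'
from h import *
v=np.load("w13s.npy"); w=cam("wrist",dict(tool_pos=v[:3],tool_rot=v[3:])); s=cam("scene")
print(onz(w,(322.8,96.4),.032),onz(s,(427.1,157.6),.032))
P=tri([w,s],[(322.8,96.4),(427.1,157.6)]);print(P,proj(w,P),proj(s,P))
E
```

```text
[[0.54856341 0.33240082 0.032     ]] [[0.54708287 0.33367951 0.032     ]]
[0.54847112 0.32966693 0.035806  ] [[322.82689542  95.95611662]] [[427.00458976 157.72695421]]
```

Request:
carry_out(rows=[[[-1,0,0,0,-0.9,0.2,60],[-1,0,0,0,-0.9,0.2,60],[-1,0,0,0,-0.9,0.2,60],[-1,0,0,0,-0.9,0,60],[-1,0,0,0,-0.9,0,60]]])

```text
time: 34.55
tool_pos: [0.53, -0.0814, 0.2035]
tool_rot: [0.796, -0.603, 0.041, -0.033]
contact_force: [0.0, -0.4, -0.3]
gripper_width: 0.698
```

Request:
carry_out(rows=[[[-1,0,0,0,-0.9,0,60],[-1,0,0,0,-0.9,0,60],[-1,0,0,-0.1,-0.9,0,60],[-1,0,0,0,-0.9,0,60],[0,0,0,0,0,0,60]]])

```text
time: 35.05
tool_pos: [0.5259, -0.2264, 0.2033]
tool_rot: [-0.704, 0.708, -0.037, 0.039]
contact_force: [-0.1, 1.1, -0.5]
gripper_width: 0.704
```

```bash
python3 -c "
from h import *
wmark('w14.png',[[.524,-.2237,.058]])
print(q2R(state()['tool_rot']).round(3))"
```

```text
pos [ 0.5259 -0.2264  0.2033] yaw -6.2 w 60.1
[310. 244.]
[[ 0.994  0.002  0.108]
 [-0.108 -0.002  0.994]
 [ 0.002 -1.    -0.001]]
```

View pics/w14.png

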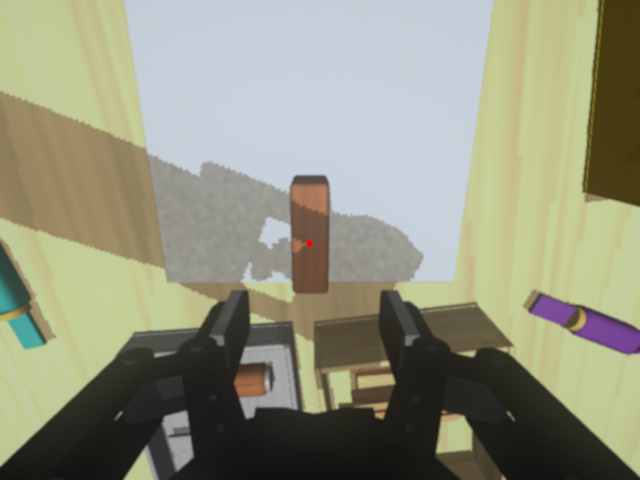

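Request:
carry_out(rows=[[[0,0,0,-0.05,0.1,-0.9,60],[0,0,0,0,0,-0.9,60],[0,0,0,0,0,-0.85,60],[0,0,0,0,0,0,15],[0,0,0,0,0,0,15]]])

```text
time: 35.6
tool_pos: [0.5234, -0.2191, 0.0957]
tool_rot: [0.706, -0.706, 0.038, -0.037]
contact_force: [-0.1, -0.7, 1.1]
gripper_width: 0.373
```

Request:
carry_out(rows=[[[0,0,0,0,0,0,15],[0,0,0,0,0,0,15],[0,0,0,0,0,0,15]]])

```text
time: 35.9
tool_pos: [0.524, -0.2201, 0.0971]
tool_rot: [-0.706, 0.706, -0.037, 0.039]
contact_force: [-1.2, 1.8, 2.4]
gripper_width: 0.297
```

```bash
python3 - <<'E'
from h import *
s=state();print(s['tool_pos'],s['gripper_width']*85.4,s['contact_force'],ang(q2R(s['tool_rot'])[:,0]))
t=grab_frame("top"); cv2.imwrite("pics/z3.png",cv2.resize(t[200:250,270:330],None,fx=8,fy=8,interpolation=cv2.INTER_CUBIC))
t=grab_frame("scene"); cv2.imwrite("pics/z4.png",cv2.resize(t[235:285,330:390],None,fx=8,fy=8,interpolation=cv2.INTER_CUBIC))
E
```

```text
[ 0.52404814 -0.22008922  0.09711431] 25.369935832559214 [-1.17034245  1.82865383  2.4022064 ] -6.135928034904355
```

View pics/z3.png

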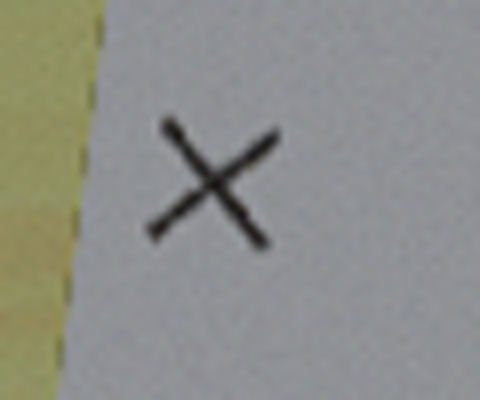

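View pics/z4.png

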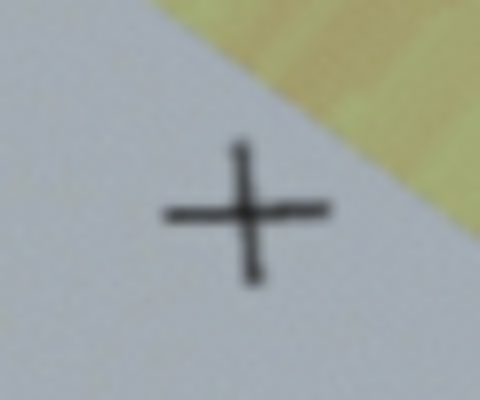

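```bash
python3 - <<'E'
from h import *
print(onz(cam("top"),(296.4,222.6),.018),onz(cam("scene"),(360.3,261.2),.018))
E
```

```text
[[0.57893221 0.00682526 0.018     ]] [[0.57864625 0.00780128 0.018     ]]
```

Request:
carry_out(rows=[[[0,0,0,-0.05,0.3,0,15],[0,0,0,-0.05,0.5,0,15],[0,0,0,-0.05,0.5,0,15],[0,0,0,-0.05,0.5,0,15],[0,0,0,-0.05,0.5,0,15]]])

```text
time: 36.5
tool_pos: [0.5142, -0.1282, 0.0971]
tool_rot: [-0.705, 0.707, -0.037, 0.039]
contact_force: [-0.0, -4.2, 4.3]
gripper_width: 0.297
```

```bash
python3 - <<'E'
from h import *
s=state();print(s['tool_pos'],s['gripper_width']*85.4,s['contact_force'],s['ft_torque'],ang(q2R(s['tool_rot'])[:,0]))
snap('scene','s8.png')
E
```

```text
[ 0.51423608 -0.12820053  0.0971242 ] 25.367687356103836 [-0.02253825 -4.18279697  4.25570814] [-0.44592497  0.35541575 -0.06265346] -6.1731226053525745
```

View pics/s8.png

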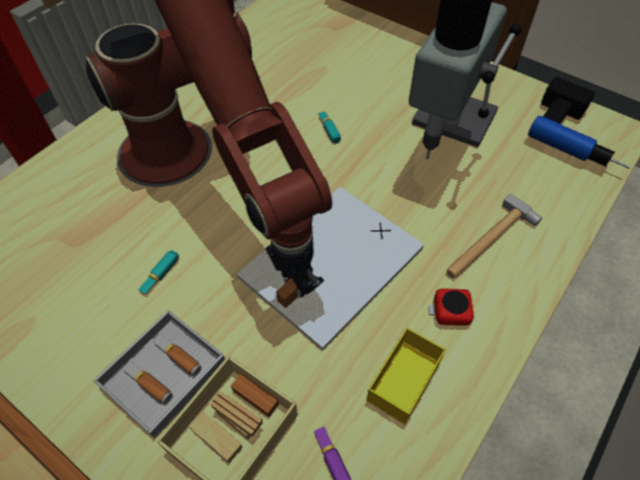

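Request:
carry_out(rows=[[[0,0,0,-0.05,0.5,0,15],[0,0,0,-0.05,0.5,0,15],[0,0,0,-0.05,0.5,0,15],[0,0,0,-0.05,0.5,0,15],[0,0,0,-0.05,0.5,0,15]]])

```text
time: 37.05
tool_pos: [0.5043, -0.028, 0.0971]
tool_rot: [-0.705, 0.707, -0.037, 0.039]
contact_force: [0.1, -6.2, 5.0]
gripper_width: 0.293
```

Request:
carry_out(rows=[[[0,0,0,-0.05,0.5,0,15],[0,0,0,-0.05,0.5,0,15],[0,0,0,-0.05,0.5,0,15],[0,0,0,-0.05,0.4,0,15],[0,0,0,-0.05,0.3,0,15]]])

```text
time: 37.55
tool_pos: [0.4943, 0.0604, 0.0971]
tool_rot: [-0.705, 0.707, -0.036, 0.039]
contact_force: [1.5, -4.5, 5.6]
gripper_width: 0.297
```

```bash
python3 - <<'E'
from h import *
s=state();print(s['tool_pos'],s['gripper_width']*85.4,s['contact_force'],s['ft_torque'],ang(q2R(s['tool_rot'])[:,0]))
im=grab_frame("scene");cv2.imwrite("pics/s9.png",cv2.resize(im[110:210,370:490],None,fx=6,fy=6,interpolation=cv2.INTER_CUBIC))
E
```

```text
[0.49431135 0.06039678 0.09712043] 25.375814026374336 [ 1.52673238 -4.54959227  5.58829911] [-0.63246873  0.35716233 -0.11122074] -6.117130989464573
```

View pics/s9.png

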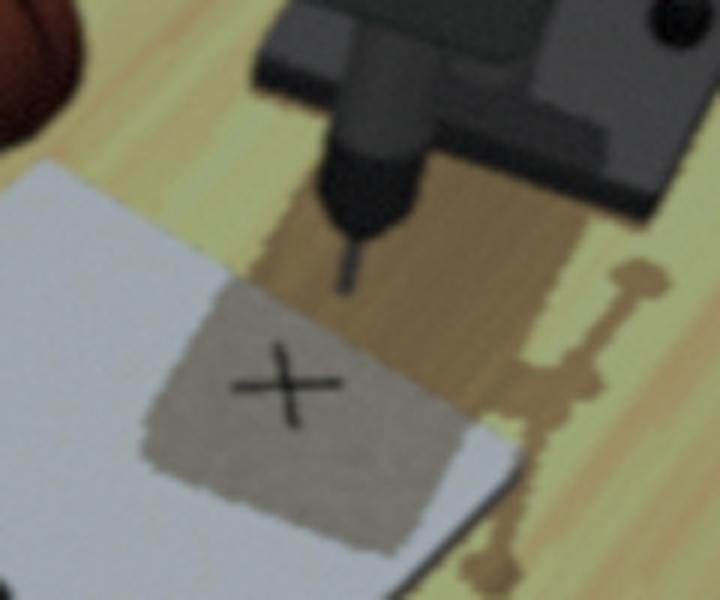

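```bash
python3 - <<'E'
from h import *
print(onz(cam("scene"),(417.4,173.6),.018), "expected", .5788+.4943-.5240, .0073+.0604+.2201)
E
```

```text
[[0.54957664 0.28870135 0.018     ]] expected 0.5490999999999999 0.2878
```

Request:
carry_out(rows=[[[0,0,0,-0.02,0.4,0,15],[0,0,0,-0.01,0.4,0,15],[0,0,0,0,0.3,0,15],[0,0,0,0,0,0,15],[0,0,0,0,0,0,15]]])

```text
time: 38.1
tool_pos: [0.493, 0.1055, 0.0971]
tool_rot: [0.707, -0.705, 0.037, -0.039]
contact_force: [-0.0, 3.8, 5.9]
gripper_width: 0.3
```

```bash
python3 - <<'E'
from h import *
s=state();print(s['tool_pos'],s['gripper_width']*85.4,s['contact_force'],s['ft_torque'],ang(q2R(s['tool_rot'])[:,0]))
im=grab_frame("scene");cv2.imwrite("pics/s10.png",cv2.resize(im[120:190,390:470],None,fx=8,fy=8,interpolation=cv2.INTER_CUBIC))
E
```

```text
[0.49299572 0.10549159 0.09713156] 25.600987157506363 [-0.02776515  3.84165132  5.93660763] [0.38957767 0.34197734 0.05981431] -6.128736679101409
```

View pics/s10.png

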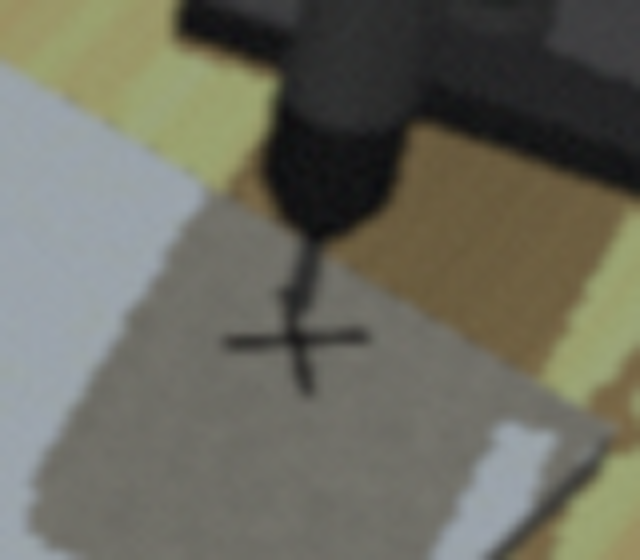

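```bash
python3 - <<'E'
from h import *
s=cam("scene")
print("cross",onz(s,(426.56,162.06),.018),"tip",onz(s,[(426.9,157.6),(427.1,157.6)],.032))
T=onz(s,(427.0,157.6),.032)[0];print(proj(s,[T[0],T[1],.018]))
E
```

```text
cross [[0.54833975 0.33325695 0.018     ]] tip [[0.54670306 0.33340197 0.032     ]
 [0.54708287 0.33367951 0.032     ]]
[[426.0896669  161.72523089]]
```

Request:
carry_out(rows=[[[0,0,0,0,0,0,40],[0,0,0,0,0,0,60],[0,0,0,0,0,0,60],[0,0,0,0,0,0.5,60],[0,0,0,0,0,1,60]]])

```text
time: 38.65
tool_pos: [0.4891, 0.1038, 0.1518]
tool_rot: [-0.706, 0.706, -0.041, 0.035]
contact_force: [0.1, 0.5, 0.4]
gripper_width: 0.702
```

Request:
carry_out(rows=[[[0,0,0,0,0,0.5,60],[1,0,0,0,0,0,60],[1,0,0,0,0,0,60],[1,0,0,0,0,0,60],[1,0,0,0,0,0,60]]])

```text
time: 39.15
tool_pos: [0.4918, 0.104, 0.1751]
tool_rot: [0.798, -0.6, 0.043, -0.032]
contact_force: [-0.1, -0.5, -0.7]
gripper_width: 0.701
```

Request:
carry_out(rows=[[[1,0,0,0.2,0,0,60],[1,0,0,0.2,0,0,60],[1,0,0,0.2,0,0,60],[1,0,0,0.2,0,0,60],[1,0,0,0,0,0,60]]])

```text
time: 39.65
tool_pos: [0.5246, 0.1038, 0.1752]
tool_rot: [0.89, -0.452, 0.048, -0.025]
contact_force: [-0.6, -0.3, 0.0]
gripper_width: 0.699
```

```bash
python3 - <<'E'
from h import *
s=state();print(s['tool_pos'],s['contact_force'])
np.save("wf.npy",np.r_[s["tool_pos"],s["tool_rot"]])
im=grab_frame("wrist");cv2.imwrite("pics/w15.png",im)
sc=grab_frame("scene");cv2.imwrite("pics/s11.png",sc)
cv2.imwrite("pics/s11z.png",cv2.resize(sc[120:190,390:470],None,fx=8,fy=8,interpolation=cv2.INTER_CUBIC))
E
```

```text
[0.5246221  0.10375444 0.17520808] [-0.58728576 -0.32932388  0.02470133]
```

View pics/w15.png

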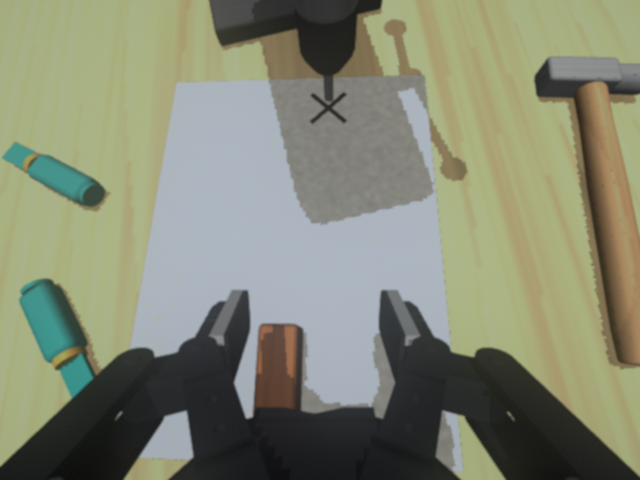

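View pics/s11z.png

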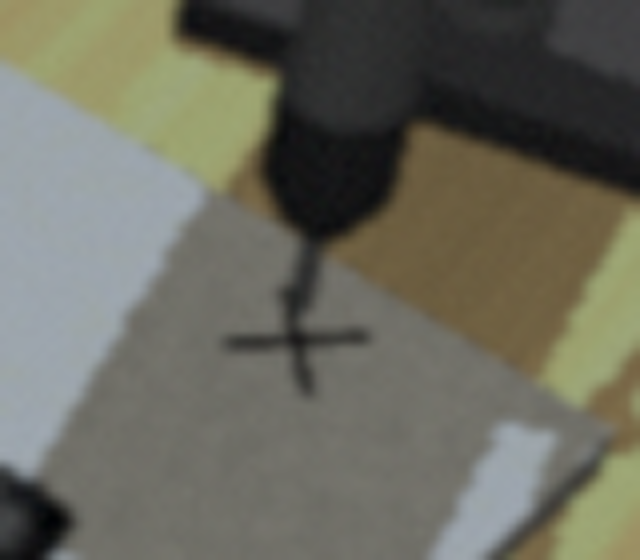

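View pics/s11.png

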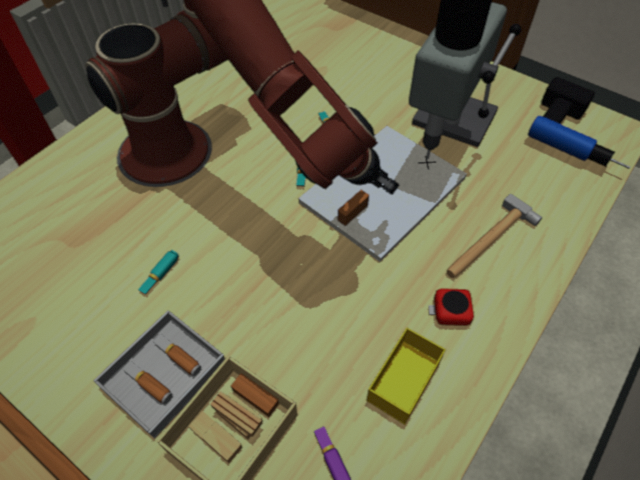

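```bash
python3 - <<'E'
import cv2
im=cv2.imread("pics/w15.png");cv2.imwrite("pics/w15z.png",cv2.resize(im[70:130,295:365],None,fx=8,fy=8,interpolation=cv2.INTER_CUBIC))
E
```

```text
(no output)
```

View pics/w15z.png

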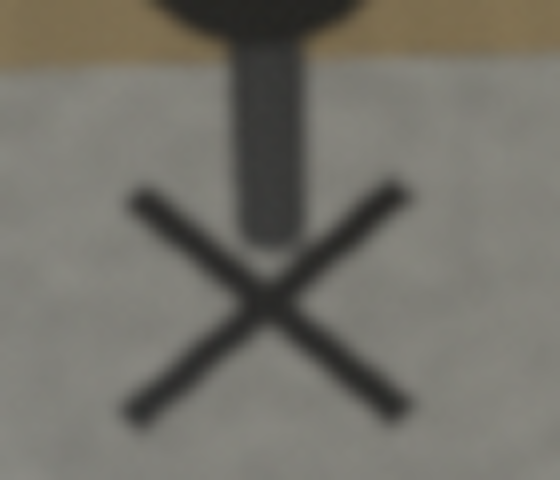

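```bash
python3 - <<'E'
from h import *
v=np.load("wf.npy"); w=cam("wrist",dict(tool_pos=v[:3],tool_rot=v[3:])); s=cam("scene")
print("wrist tip",onz(w,(328.56,97.7),.032),"cross",onz(w,(328.06,107.2),.018))
print("scene tip",onz(s,(426.9,157.6),.032),"cross",onz(s,(426.6,162.06),.018))
E
```

```text
wrist tip [[0.54872452 0.33232945 0.032     ]] cross [[0.54807953 0.33350327 0.018     ]]
scene tip [[0.54670306 0.33340197 0.032     ]] cross [[0.54841635 0.33331293 0.018     ]]
```

Request:
carry_out(rows=[[[-1,0,0,-0.2,-0.8,0.2,60],[-1,0,0,-0.2,-0.8,0.2,60],[-1,0,0,0,-0.8,0.2,60],[-1,0,0,0,-0.8,0.2,60],[-1,0,0,0,-0.8,0.2,60]]])

```text
time: 40.25
tool_pos: [0.5077, -0.0571, 0.2158]
tool_rot: [0.796, -0.603, 0.043, -0.032]
contact_force: [-0.0, 0.6, -0.4]
gripper_width: 0.703
```

Request:
carry_out(rows=[[[-1,0,0,0,-0.5,0,60],[-1,0,0,0,-0.3,0,60],[-1,0,0,0,0,0,60],[-1,0,0,0,0,0,60],[0,0,0,0,0,0,60]]])

```text
time: 40.75
tool_pos: [0.5079, -0.087, 0.2154]
tool_rot: [-0.706, 0.707, -0.037, 0.038]
contact_force: [0.3, 0.8, -0.2]
gripper_width: 0.701
```

```bash
python3 - <<'E'
from h import *
s=state();print(s['time'],s['tool_pos'],s['contact_force'],abs(s['joint_vel']).max())
snap('top','t12.png')
sc=grab_frame("scene")
d=cv2.absdiff(sc,cv2.imread("pics/s11.png")).max(2); print("cross region diff",d[140:185,400:460].max(),"tray/crate",d[310:470,95:300].max())
E
```

```text
40.75 [ 0.5078692  -0.08696703  0.21543987] [ 0.28977851  0.84564647 -0.18724788] 0.045442918489006744
cross region diff 8 tray/crate 65
```

View pics/t12.png

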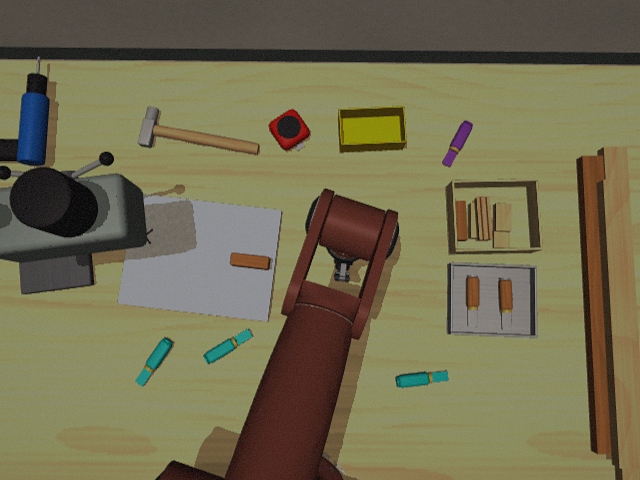

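Request:
carry_out(rows=[[[0,0,0,0,0,0,60],[0,0,0,0,0,0,60],[0,0,0,0,0,0,60],[0,0,0,0,0,0,60],[0,0,0,0,0,0,60]]])

```text
time: 41.35
tool_pos: [0.508, -0.088, 0.2152]
tool_rot: [0.706, -0.706, 0.038, -0.038]
contact_force: [0.2, 0.9, -0.9]
gripper_width: 0.702
```

```bash
python3 - <<'E'
from h import *
sc=grab_frame("scene")
d=cv2.absdiff(sc,cv2.imread("pics/s11.png")).max(2); m=d[140:185,400:460].max(); print("cross diff",m)
t=grab_frame("top"); print("top diff",cv2.absdiff(t,cv2.imread("pics/t12.png")).max())
if m<25: print(job_done())
E
```

```text
cross diff 9
top diff 143
the job is handed in; nothing more can be done
None
```

```bash
python3 - <<'E'
from h import *
try:
    t=grab_frame("top"); d=cv2.absdiff(t,cv2.imread("pics/t12.png")).max(2)
    ys,xs=np.where(d>40); print(len(xs),xs.min(),xs.max(),ys.min(),ys.max()); print("bins",d[175:345,440:545].max(),"panel",d[190:325,115:282].max())
except Exception as e: print(e)
E
```

```text
the job is handed in; nothing more can be done
```

The job is handed in at about 41 s. The run had two chisels and four offcuts. Both chisels are in the steel tray, all four offcuts are in the plywood crate, and the panel was then slid by its pull until the cross was under the bit.

**Cross position:** after release, the scene and wrist views each put the cross 1.3–1.7 mm from the bit tip. They disagree on direction by about 2 mm, which is within the camera calibration.

**Items:** the top view shows every item inside its walls. Offcut4 lies on top of offcut3 in the crate. The panel looks flat, and the tape, tub and hammer look unmoved. The gripper was clear of everything and nothing touched the drill.

**One check disagreed:** just before handing in, the scene image around the cross was unchanged (difference 9). The whole-frame comparison of the top image gave a peak difference of 143. The arm was in that frame and moved slightly between the two pictures, which may explain it. I did not locate the changed pixels before handing in, and the camera refused pictures afterwards, so I cannot rule out that an item moved in that last half second.

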